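# Unlock the stock drawer, pack the refills, lock up again

## Task

Take the key from its stand, push it fully into the lock on top of the small wooden cabinet and turn it to release the drawer, then pull the drawer well open and pack every carton and refill bottle standing at the front of the table, on the right before the big display cards, into it, each standing upright on the drawer's floor. Then push the drawer fully shut, turn the key all the way back so that the drawer is locked again, and put the key back fully down in its stand. Do not knock over the pump bottle.

Things in the scene. Friction and masses are not known exactly. Their poses are not given: they have to be found in the camera images.
- key_grip (a point): On the axis of the loose, upright, 86 mm tall key, 64 mm above its tip. Black grip plate 36 (x) x 12 (y) mm, from 28 mm below to 22 mm above this point; below it a steel collar 26 mm in diameter, 4 mm thick; below that a steel blade 16 (x) x 5 (y) mm, 32 mm long, tip tapered. z: from blade to grip. Half a turn about z makes no difference. 60 g.
- key_collar (a point): The point on the key's axis at the underside of its collar, 32 mm below key_grip; the blade reaches 32 mm further down. When the key is fully in the lock or the stand this point is at the mouth.
- lock_mouth (a point): Centre of the round keyhole, 19 mm across, in the flat cabinet top, 95 mm above the table. x: from the cabinet's front to its back; z up. 10 mm down the hole begins the lock barrel's slot, 17.5 x 6.5 mm, 22 mm deep; at barrel angle 0 its long side lies along this point's y, so the key's x must lie along this y; the slot turns with the barrel. A low steel ring surrounds the hole.
- lock_barrel (a joint): Barrel angle, rad: 0 = locked (start), grows counter-clockwise from above to a stop at 1.2. It draws a hidden bolt out of the drawer's side; the drawer is free beyond about 0.8. Takes 0.05 N m, stays where left; 0.1 rad of play between key and barrel. The bolt goes home only with the drawer fully shut. Only a key that is deep in turns it.
- drawer (a joint): How far the drawer is out, m: 0 = shut (start), 0.125 = stop. It slides to the cabinet's front (-x of lock_mouth), friction 1.5 N plus 8 N s/m, and stays where left. The cabinet is 170 mm deep, 242 mm wide, 95 mm high; the lock sits in a side box 50 mm wide and 75 mm deep, of the same height, on its left. The front face lies 40 mm in front of lock_mouth.
- drawer_handle (a point): Middle of the drawer's handle, a round steel bar about 10 mm thick and 100 mm long along this point's y, 35 mm in front of the drawer's front panel, 62 mm above the table. It moves with the drawer. Its x points from the handle to the drawer.
- drawer_in (a point): Centre of the drawer's inner floor, 15 mm above the table; moves with the drawer. The inside is 130 mm (x) by 212 mm (y); side and back walls stand 30 mm above the floor, the front panel 67 mm. With the drawer shut there is 70 mm of height over the floor. With the drawer fully out this point is 60 mm in front of the cabinet's front face.
- carton_square_mid (a point): Centre of a cardboard carton 60 x 60 x 48 mm high (brown), loose; z up. May be absent. This and the other items stand on the table or on a dark desk mat 2.5 mm thick.
- carton_tall_mid (a point): Centre of a white carton 50 (its x) x 70 (its y) x 60 mm high, loose; z up. May be absent.
- carton_flat_mid (a point): Centre of a blue-green carton 65 x 65 x 40 mm high, loose; z up. May be absent.
- refill_bottle_mid (a point): Centre of a round ink refill bottle, 44 mm in diameter up to 44 mm height, with a 30 mm cap above it, 62 mm tall in all, loose; z up. May be absent.
- stand_mouth (a point): Centre of the top of the key stand, a fixed dark wooden block 60 x 60 x 40 mm high; the slot through it is 18.5 mm along this point's x and 7.5 mm along its y. The key starts here, blade in the slot and collar on top.
- pump_bottle: A bystander: small mist bottle, 45 mm in diameter, 114 mm tall, standing; origin under its centre.

How it is judged:
By the outcome, as a careful person would: the job done as asked, in the order asked, and still so for the second after the job is handed in, with the robot touching nothing.
Of carton_square, carton_tall, carton_flat, refill_bottle only 2 to 3 are there at a start; the rules pass over those that are not, and their reading is None.
At some moment in a run one of carton_square, carton_flat may be knocked a few centimetres aside while the robot is not near it.
It also fails if it takes over 208 s, if anything falls off the work surface, if the arm or the gripper's body presses on something with over 40 N, if the wrist force passes 120 N, or if a joint passes its speed limit or range.

## Robot

A 6-joint arm with a two-finger parallel gripper is mounted at the origin on a cart in front of the work surface, level with it; the furniture and walls round the work are solid. World frame = base frame: x ahead of the robot, y to its left, z up, the work surface at z = 0. Lengths are in m, angles in degrees, forces in N, time in s.
With the tool pointing down it reaches from about 0.375 to 0.9 m from the base axis. Payload 3.1 kg.
Tool frame: the origin (TCP) lies on the centre line of the jaws, within the pads' length; the fingertips stand 14 mm ahead of it and the grasp point (between the pads) lies 5 mm behind it (bot.tips_ahead is the distance from the TCP to the fingertips, in m); z points along the fingers, y is the line along which they close (so a half turn about z gives the same grasp; the last joint's range is limited). The gripper opens to 87 mm and grips with 3 to 60 N. Pads are 19 mm wide; open, the fingers measure 117 mm over their backs; the gripper's body (75 mm by 190 mm) begins 51 mm behind the grasp point.
Start: joints at [-73.711, 30.224, 82.088, -0, 67.689, -10.227], TCP at [0.279, -0.559, 0.237] pointing down, gripper open.
Joint ranges: [-176.69, 176.69], [-43.24, 126.21], [12.49, 139.97], [-82, 262], [0, 151.66], [-163.58, 163.58]. Speed limits (degrees/s): [159.86, 159.86, 180, 180, 180, 180].

## Interface

Orientations are given as a 3x3 rotation matrix whose columns are the frame's x, y, z axes.
In Python, from rig import bot gives the robot as it stands.
- The arm moves only by the tool play_rows, never from a script. Its argument "moves" is a list that holds one entry, the list of rows, each a list of 6 numbers: the shift along the tool's x, y, z in mm, then the turn, a rotation vector about the tool's x, y, z in rad. A call has 1 to 5 rows; each row shifts and turns the commanded pose from where the row before left it, along the tool's axes as they then stand; what a row does not reach is not made up. A row lasts 1/10 s, in which the tool goes at most 50 mm and 8.59 degrees, less where a joint would pass 70% of its speed; a pose out of reach is approached as far as the arm can. A call with a gripper value outside its range is refused whole. "fingers" is the opening, from -1 (shut) to 1 (fully open), set as the call begins (left out, the last holds). The fingers move at their own pace and stop on an object; the grip force is fixed at half the most. Time passes only in rows, so rows that do not move let the fingers close. It gives the time, the measured TCP pose, the force, the opening and the grip force at its end, in the units of the state.
- bot.read_state(): the state, without advancing time (a new reading comes with each control period).
- bot.capture(name): name is "side" or "top"; returns a dict with "image" (400x640x3 uint8, blue, green, red), "fx", "fy", "cx", "cy" (pixels), "distortion" ([k1, k2, p1, p2, k3] as OpenCV has them; the pictures are not rectified), "R" (3x3) and "t" (3): a world point X has camera coordinates R X + t. Camera axes: x right, y down, z forward; pixel columns grow to the right and rows downward; lengths in m; the calibration is good to about 2 mm. A picture is of the moment at which its call begins. There is no depth.
- bot.hand_in(): hands the job in; it is judged then, once.
Trained networks look in a picture, given as the dict that the camera call returned (one of the last four; its "shot" number tells which), for a name from the list of things; names that differ only in an ending like _2 or _b are one class to them, and where a whole thing is asked for, a point or a joint stands for the part that bears it (a point fixed in the world has none). Each returns a list of dicts, best first, with "confidence" (0 to 1); they miss things now and then, are a little off and sometimes report something else, mostly with a low value. They report only what shows in the picture. A call takes as long as a camera call.
- bot.search_frame(picture, query): "centre" ([column, row] in pixels, amid what is visible of it).
- bot.silhouettes(picture, query): "pixels" (400x640 bool, what is visible of it) and "centre" ([column, row] in pixels, amid what is visible of it).
- bot.pinpoint(picture, query): "centre" ([column, row] in pixels: a listed point, or the origin of a listed thing).
The state is a dict: "time_s": time; "joint_positions": joint angles; "qvel": joint speeds; "tau": joint torques, N m; "position": TCP position; "tcp_rot": TCP orientation; "force": force on the tool from outside, world axes, zero at the start; "moment": the same for the moment, N m; "opening": opening from 0.0 (shut) to 1.0 (fully open); "grasp_force": force on a finger pad.
Only numpy, scipy, OpenCV 4.12 (cv2) and the standard library are available. Lean on these libraries where they do the work, as an engineer would, in place of code of your own. Each camera call takes 0.05 s, during which the arm holds its last target. There are 200 camera calls.

## Working session

There is one attempt and no reset: what is moved stays moved. The work goes in short steps, Python scripts to look and compute and a tool call to move; the robot and the scene stay as the last step left them, time stands still between calls to the robot, and variables do not carry over. Pictures are saved under pics/ and viewed, at most 14 in all, crops included, and the job is handed in when it is done.

Besides the shell and the picture viewer there is one more tool, called after "Call:" as name([rows], argument=value, ...), one row to a line, values as JSON. play_rows: Moves the arm, as the interface text tells. Its arguments: {"type":"object","properties":{"moves":{"type":"array","items":{"type":"array","items":{"type":"array","items":{"type":"number"}}}},"fingers":{"type":"number"}},"required":["moves"]}

```bash
mkdir -p pics; ls
cat > h.py <<'E'
import numpy as np, cv2
from rig import bot
def K(p): return np.array([[p['fx'],0,p['cx']],[0,p['fy'],p['cy']],[0,0,1.]])
def ray(p,c):
    u=cv2.undistortPoints(np.array([[c]],float),K(p),np.array(p['distortion'],float))[0,0]
    R=np.array(p['R']);t=np.array(p['t'])
    return -R.T@t, R.T@np.array([u[0],u[1],1.])
def atz(p,c,z):
    o,d=ray(p,c); return o+d*(z-o[2])/d[2]
def tri(obs):
    A=np.zeros((3,3));b=np.zeros(3)
    for p,c in obs:
        o,d=ray(p,c);d=d/np.linalg.norm(d);M=np.eye(3)-np.outer(d,d);A+=M;b+=M@o
    return np.linalg.solve(A,b)
def proj(p,X):
    r,_=cv2.Rodrigues(np.array(p['R'],float))
    return cv2.projectPoints(np.array(X,float).reshape(-1,1,3),r,np.array(p['t'],float),K(p),np.array(p['distortion'],float))[0][:,0]
E
cat > l.py <<'E'
from h import *
ps=bot.capture('side');pt=bot.capture('top')
cv2.imwrite('pics/s0.png',ps['image']);cv2.imwrite('pics/t0.png',pt['image'])
for p in(ps,pt): print(-np.array(p['R']).T@np.array(p['t']),p['fx'])
for q in['key_grip','key_collar','lock_mouth','drawer_handle','drawer_in','carton_square_mid','carton_tall_mid','carton_flat_mid','refill_bottle_mid','stand_mouth','pump_bottle']:
    a=bot.pinpoint(ps,q);b=bot.pinpoint(pt,q)
    f=lambda l:[(np.round(x['centre'],1).tolist(),round(x['confidence'],2)) for x in l[:2]]
    print(q,f(a),f(b), np.round(tri([(ps,a[0]['centre']),(pt,b[0]['centre'])]),4) if a and b else '')
E
python3 l.py
```

```text
pics
[0.54779318 1.11305055 0.55716177] 363.7503879685931
[0.39943669 0.01017384 1.4859021 ] 464.75858399369565
key_grip [([343.3, 265.2], 0.61)] [([216.4, 225.5], 0.39)] [0.4604 0.3521 0.0662]
key_collar [([343.1, 276.3], 0.69)] [([215.8, 224.6], 0.67)] [0.4626 0.3607 0.0397]
lock_mouth [([288.6, 242.7], 0.72)] [([239.4, 179.1], 0.78)] [0.599  0.2828 0.0938]
drawer_handle [([318.0, 226.4], 0.78)] [([292.8, 210.2], 0.81)] [0.5146 0.1208 0.0577]
drawer_in [([288.8, 241.3], 0.17)] [] 
carton_square_mid [([328.5, 179.3], 0.7)] [([460.4, 237.2], 0.86)] [ 0.4488 -0.4033  0.0253]
carton_tall_mid [([336.8, 185.6], 0.72)] [([429.0, 241.1], 0.76), ([212.2, 224.7], 0.64)] [ 0.427  -0.3036  0.0326]
carton_flat_mid [] [] 
refill_bottle_mid [] [] 
stand_mouth [([344.6, 275.2], 0.94)] [([216.8, 224.5], 0.64)] [0.4608 0.3575 0.0409]
pump_bottle [([296.3, 307.6], 0.91)] [([197.7, 188.6], 0.52)] [0.5778 0.4327 0.0055]
```

Run:
```python
import cv2
t=cv2.imread('pics/t0.png');s=cv2.imread('pics/s0.png')
cv2.imwrite('pics/t1.png',cv2.resize(t[110:310,160:530],None,fx=2.16,fy=2.16,interpolation=cv2.INTER_CUBIC))
cv2.imwrite('pics/s1.png',cv2.resize(s[130:350,200:450],None,fx=2.7,fy=2.7,interpolation=cv2.INTER_CUBIC))
```

```text
(no output)
```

View pics/t1.png

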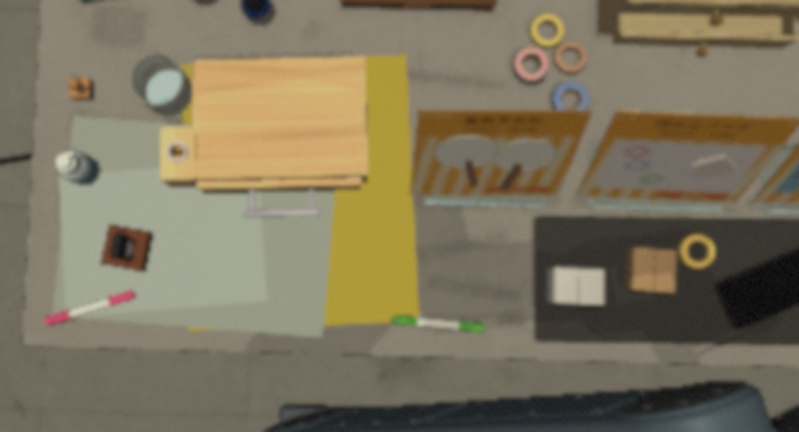

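View pics/s1.png

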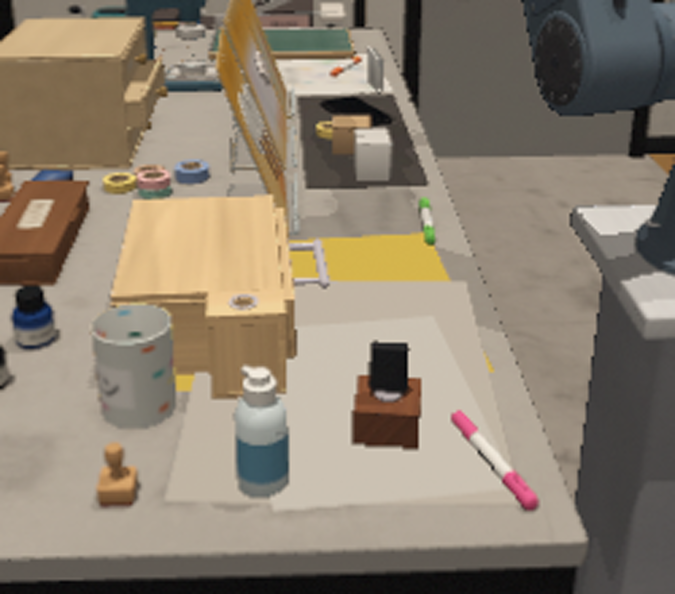

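The top view shows the cabinet, the key stand at about (127,247) in the crop, and a white and a brown carton at (578,286) and (653,270) on the dark mat. No flat carton or refill bottle shows. Next I fit box models to the silhouettes.

```bash
cat > fit.py <<'E'
from h import *
from scipy.optimize import minimize
def box(x,y,yaw,sx,sy,z0,z1):
    c,s=np.cos(yaw),np.sin(yaw)
    return np.array([[x+c*a-s*b,y+s*a+c*b,z] for a in(-sx/2,sx/2) for b in(-sy/2,sy/2) for z in(z0,z1)])
S=8
def hullmask(p,X,shape=(400,640)):
    m=np.zeros(shape,np.uint8)
    h=cv2.convexHull(proj(p,X).astype(np.float32))
    cv2.fillConvexPoly(m,np.round(h*16).astype(np.int32),255,lineType=cv2.LINE_AA,shift=4)
    return m/255.
def fit(obs,x0,y0,yaws,sx,sy,z0,z1):
    def cost(v):
        tot=0
        for p,m in obs:
            h=hullmask(p,box(v[0],v[1],v[2]/5,sx,sy,z0,z1))
            tot+=1-np.minimum(h,m).sum()/np.maximum(h,m).sum()
        return tot/len(obs)
    best=None
    for w in yaws:
        r=minimize(cost,[x0,y0,w*5],method='Nelder-Mead',options=dict(initial_simplex=[[x0,y0,w*5],[x0+.01,y0,w*5],[x0,y0+.01,w*5],[x0,y0,w*5+.8]],xatol=1e-4,fatol=1e-4))
        if best is None or r.fun<best.fun: best=r
    v=best.x
    return v[0],v[1],np.degrees(v[2]/5),best.fun
def sil(p,q):
    l=bot.silhouettes(p,q)
    return [(np.asarray(d['pixels']).astype(float),d['confidence'],d['centre']) for d in l]
E
cat > m.py <<'E'
from fit import *
ps=bot.capture('side');pt=bot.capture('top')
for q in ['carton_square_mid','carton_tall_mid','carton_flat_mid','refill_bottle_mid','stand_mouth','key_grip','drawer_handle','drawer','lock_barrel','lock_mouth','pump_bottle']:
    for n,p in(('s',ps),('t',pt)):
        for m,c,ce in sil(p,q)[:2]:
            ys,xs=np.nonzero(m); print(q,n,round(c,2),np.round(ce),len(xs),xs.min(),xs.max(),ys.min(),ys.max())
            cv2.imwrite(f'pics/m_{q}_{n}.png',m*255) if c>.3 else 0
yw=[-.4,-.2,0,.2,.4]
ms=sil(ps,'carton_tall_mid')[0][0];mt=sil(pt,'carton_tall_mid')[0][0]
print('tall both',fit([(ps,ms),(pt,mt)],.427,-.304,yw,.05,.07,.0025,.0625),'top',fit([(pt,mt)],.427,-.304,yw,.05,.07,.0025,.0625))
mt=sil(pt,'carton_square_mid')[0][0]
print('sq top',fit([(pt,mt)],.449,-.403,yw,.06,.06,.0025,.0505))
E
python3 m.py
```

```text
carton_square_mid s 0.53 [338. 187.] 267 331 344 177 197
carton_square_mid s 0.21 [308. 233.] 305 302 321 208 260
carton_square_mid t 0.72 [426. 242.] 427 412 438 233 250
carton_square_mid t 0.58 [460. 234.] 395 449 472 226 244
carton_tall_mid t 0.67 [427. 242.] 429 413 438 233 250
stand_mouth s 0.62 [344. 285.] 532 330 355 269 296
stand_mouth t 0.56 [222. 227.] 325 206 230 214 235
stand_mouth t 0.46 [213. 223.] 89 211 220 218 229
key_grip s 0.68 [342. 267.] 319 335 351 256 279
key_grip t 0.62 [217. 225.] 108 211 221 218 229
drawer_handle s 0.85 [308. 231.] 337 302 321 208 262
drawer_handle t 0.76 [290. 198.] 627 252 326 192 210
drawer s 0.55 [310. 227.] 286 302 321 208 259
drawer t 0.79 [284. 196.] 726 251 326 192 210
lock_barrel s 0.63 [335. 188.] 284 330 345 178 197
lock_barrel t 0.61 [285. 196.] 414 252 325 192 208
lock_mouth s 0.95 [280. 233.] 3904 241 321 202 278
lock_mouth t 0.93 [286. 171.] 5662 233 330 136 211
lock_mouth t 0.73 [216. 223.] 102 211 221 218 229
pump_bottle s 0.72 [294. 294.] 827 286 306 267 315
pump_bottle t 0.58 [196. 189.] 265 186 206 179 195[ WARN:0@1.902] global loadsave.cpp:1063 imwrite_ Unsupported depth image for selected encoder is fallbacked to CV_8U.
Traceback (most recent call last):
  File "m.py", line 9, in <module>
    ms=sil(ps,'carton_tall_mid')[0][0];mt=sil(pt,'carton_tall_mid')[0][0]
       ~~~~~~~~~~~~~~~~~~~~~~~~~^^^
IndexError: list index out of range
```

```bash
cat > m2.py <<'E'
from fit import *
ps=bot.capture('side');pt=bot.capture('top')
yw=[-.3,0,.3]
def near(l,c): 
    l=[d for d in l if np.hypot(*(np.array(d[2])-c))<12]
    return l[0][0] if l else None
ws=near(sil(ps,'carton_square_mid'),[338,187]);wt=near(sil(pt,'carton_tall_mid'),[427,242])
for nm,o in(('tall both',[(ps,ws),(pt,wt)]),('tall top',[(pt,wt)])):
    o=[a for a in o if a[1] is not None]; print(nm,np.round(fit(o,.427,-.304,yw,.05,.07,.0025,.0625),4))
bt=near(sil(pt,'carton_square_mid'),[460,234])
if bt is not None: print('sq',np.round(fit([(pt,bt)],.449,-.403,yw,.06,.06,.0025,.0505),4))
st=near(sil(pt,'stand_mouth'),[220,226]);ss=near(sil(ps,'stand_mouth'),[344,285])
# stand + key as union
kt=near(sil(pt,'key_grip'),[217,225]);ks=near(sil(ps,'key_grip'),[342,267])
print('grip',np.round(fit([(ps,ks),(pt,kt)],.461,.356,yw,.036,.012,.042,.092),4))
def union(p,parts): 
    m=0
    for P in parts: m=np.maximum(m,hullmask(p,P))
    return m
def run(parts,obs,x0,yws):
    best=None
    def cost(v):
        return sum(1-np.minimum(h,m).sum()/np.maximum(h,m).sum() for p,m in obs for h in[union(p,parts(v))])/len(obs)
    for w in yws:
        a=np.array([*x0,w*5]);r=minimize(cost,a,method='Nelder-Mead',options=dict(initial_simplex=np.vstack([a]+[a+d for d in np.diag([.01,.01,.8])]),xatol=1e-4,fatol=1e-5))
        if best is None or r.fun<best.fun: best=r
    return best.x[0],best.x[1],np.degrees(best.x[2]/5),best.fun
o=[(ps,np.maximum(ss,ks)),(pt,np.maximum(st,kt))]
print('stand+key',np.round(run(lambda v:[box(v[0],v[1],v[2]/5,.06,.06,0,.04),box(v[0],v[1],v[2]/5,.036,.012,.036,.086+.008)],o,(.461,.356),yw),4))
cs=near(sil(ps,'lock_mouth'),[280,233]);ct=near(sil(pt,'lock_mouth'),[286,171])
def cab(v):
    w=v[2]/5;c,s=np.cos(w),np.sin(w)
    B=lambda cx,cy,sx,sy,z0,z1:box(v[0]+c*cx-s*cy,v[1]+s*cx+c*cy,w,sx,sy,z0,z1)
    return [B(.045,-.146,.17,.242,0,.095),B(-.0025,0,.075,.05,0,.095),B(-.046,-.146,.012,.22,.01,.09),B(-.087,-.146,.01,.1,.057,.067)]+[B(-.066,-.146+k,.035,.008,.058,.066) for k in(-.045,.045)]
for nm,o in(('both',[(ps,cs),(pt,ct)]),('s',[(ps,cs)]),('t',[(pt,ct)])): print('cab',nm,np.round(run(cab,o,(.599,.283),[0.]),4))
r=run(cab,[(ps,cs),(pt,ct)],(.599,.283),[0.])
w=np.radians(r[2]);v=[r[0],r[1],w*5]
def draw(p,n,sl,parts):
    im=p['image'].copy();im=cv2.resize(im[sl],None,fx=4,fy=4,interpolation=cv2.INTER_CUBIC)
    for P in parts:
        h=cv2.convexHull(proj(p,P).astype(np.float32))[:,0];h=((h-[sl[1].start,sl[0].start]+.5)*4).astype(np.int32)
        cv2.polylines(im,[h],True,(0,0,255),1)
    return im
np.save('cab.npy',v)
a=draw(pt,'t',(slice(130,240),slice(190,340)),cab(v));b=draw(ps,'s',(slice(190,300),slice(230,370)),cab(v))
cv2.imwrite('pics/cab_t.png',a);cv2.imwrite('pics/cab_s.png',b)
E
python3 m2.py
```

```text
tall both [ 0.4243 -0.2906  0.4432  0.145 ]
tall top [ 0.4243 -0.2906  0.4432  0.145 ]Traceback (most recent call last):
  File "m2.py", line 15, in <module>
    print('grip',np.round(fit([(ps,ks),(pt,kt)],.461,.356,yw,.036,.012,.042,.092),4))
                          ~~~^^^^^^^^^^^^^^^^^^^^^^^^^^^^^^^^^^^^^^^^^^^^^^^^^^^^
  File "fit.py", line 21, in fit
    r=minimize(cost,[x0,y0,w*5],method='Nelder-Mead',options=dict(initial_simplex=[[x0,y0,w*5],[x0+.01,y0,w*5],[x0,y0+.01,w*5],[x0,y0,w*5+.8]],xatol=1e-4,fatol=1e-4))
    res = _minimize_neldermead(fun, x0, args, callback, bounds=bounds,
                               **options)
    fsim[k] = func(sim[k])
              ~~~~^^^^^^^^
    fx = function(np.copy(x), *(wrapper_args + args))
  File "fit.py", line 17, in cost
    tot+=1-np.minimum(h,m).sum()/np.maximum(h,m).sum()
           ~~~~~~~~~~^^^^^
TypeError: '<=' not supported between instances of 'float' and 'NoneType'
```

```bash
python3 - <<'E'
s=open('m2.py').read()
s=s.replace("def near(l,c):","""def get(p,q,c):
    n='side' if p is ps else 'top'
    for k in range(4):
        m=near(sil(bot.capture(n) if k else p,q),c)
        if m is not None: return m
    print('MISS',q,n); return np.zeros((400,640))
def near(l,c):""")
import re
s=re.sub(r"near\(sil\((p[st]),('\w+')\),(\[\d+,\d+\])\)",r"get(\1,\2,\3)",s)
open('m2.py','w').write(s)
E
sed -i 's/ps=bot.capture.*//' m2.py; sed -i '2i ps=None;pt=bot.capture("top")' m2.py
python3 - <<'E'
s=open('m2.py').read()
# keep shots fresh: always recapture
s=s.replace('ps=None;pt=bot.capture("top")','ps=bot.capture("side");pt=bot.capture("top")').replace("bot.capture(n) if k else p","bot.capture(n)").replace('range(4)','range(6)')
open('m2.py','w').write(s)
E
python3 m2.py; python3 -c "
import cv2,numpy as np
a=cv2.imread('pics/cab_t.png');b=cv2.imread('pics/cab_s.png');
b=cv2.resize(b,(a.shape[1],a.shape[0]))
cv2.imwrite('pics/cab.png',cv2.resize(np.hstack([a,b]),(800,293*1)))"
```

```text
MISS carton_square_mid side
tall both [ 0.4253 -0.2918  1.3843  0.5708]
tall top [ 0.4253 -0.2918  1.3843  0.1415]
sq [ 0.4506 -0.4031  1.3073  0.1246]
grip [ 0.4639  0.3536 -8.0077  0.2598]
stand+key [ 0.4625  0.3569 -8.8191  0.1353]
cab both [0.5962 0.2749 3.0091 0.1549]
cab s [0.5963 0.2732 2.9973 0.2168]
cab t [0.5977 0.2783 2.3302 0.0895]
```

View pics/cab.png

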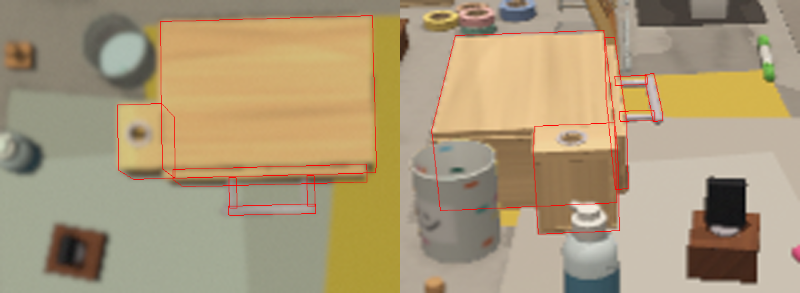

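The overlay fits closely in both views: cabinet yaw is about 2.8° and the lock hole is centred in the side box. Next I refine the lock and key positions and read the tool frame.

```bash
cat >> h.py <<'E'
def pp(cam,q,c=None,r=15,n=4):
    out=[];p=None
    for k in range(n):
        p=bot.capture(cam)
        l=[d for d in bot.pinpoint(p,q) if c is None or np.hypot(*(np.array(d['centre'])-c))<r]
        if l: out.append(l[0]['centre'])
    return p,(np.median(out,axis=0) if out else None)
def st():
    s=bot.read_state();R=np.array(s['tcp_rot']);print('t',round(s['time_s'],2),'pos',np.round(s['position'],4),'yawx',round(np.degrees(np.arctan2(R[1,0],R[0,0])),2),'tilt',np.round(R[:,2],4),'q',np.round(s['joint_positions'],1),'F',np.round(s['force'],1),'open',round(s['opening'],3),'g',round(s['grasp_force'],1))
    return s,R
def goto(x,y,z,yaw):
    """shift in tool mm & turn rad to tool-down pose with tool x at yaw deg (mod 180)"""
    from scipy.spatial.transform import Rotation as Ro
    s,R=st(); a=np.radians(yaw);T=np.array([[np.cos(a),np.sin(a),0],[np.sin(a),-np.cos(a),0],[0,0,-1.]])
    for sg in(1,-1):
        T2=T@np.diag([sg,sg,1]);rv=Ro.from_matrix(R.T@T2).as_rotvec()
        print('turn',np.round(rv,3), 'rows',np.ceil(np.linalg.norm(rv)/.149))
    print('shift(cur tool axes)',np.round(R.T@(np.array([x,y,z])-s['position'])*1000,1))
E
python3 - <<'E'
from h import *
s,R=st();print(np.round(R,3))
v=np.load('cab.npy')
a=pp('side','lock_mouth');b=pp('top','lock_mouth',[239,179])
print('lock',a[1],b[1],atz(*a,.095),atz(*b,.095))
print('model',proj(a[0],[v[0],v[1],.095]),proj(b[0],[v[0],v[1],.095]))
a=pp('side','stand_mouth');b=pp('top','stand_mouth',[216,225])
print('stand',atz(*a,.04),atz(*b,.04))
a=pp('side','key_grip');b=pp('top','key_grip',[216,225])
print('grip',atz(*a,.072),atz(*b,.072))
a=pp('side','drawer_handle');b=pp('top','drawer_handle')
print('handle',atz(*a,.062),atz(*b,.062))
E
```

```text
t 4.5 pos [ 0.279  -0.5592  0.2365] yawx 26.52 tilt [ 0.  0. -1.] q [-73.7  30.2  82.1   0.   67.7 -10.2] F [-0.3 -0.9  0. ] open 1.002 g 0.0
[[ 0.895  0.446  0.   ]
 [ 0.446 -0.895  0.   ]
 [ 0.     0.    -1.   ]]
lock [289.6  240.85] [239.45 180.95] [0.59676584 0.27518854 0.095     ] [0.59313975 0.2822006  0.095     ]
model [[289.83696892 240.7830112 ]] [[241.92154512 180.02137583]]
stand [0.45892152 0.35625469 0.04      ] [0.45720679 0.35919633 0.04      ]
grip [0.46271903 0.36280101 0.072     ] [0.46321204 0.35258606 0.072     ]
handle [0.51637742 0.12800785 0.062     ] [0.51942647 0.11952586 0.062     ]
```

```bash
cat >> h.py <<'E'
def plan(wps,step=45,rd=0,quiet=False):
    """wps: (x,y,z,dyaw_total_deg CCW relative this segment). prints calls of 5 rows"""
    s,R=st();p=np.array(s['position'])*1000;yaw=0.;rows=[]
    R0=R;rot=lambda a:np.array([[np.cos(a),-np.sin(a),0],[np.sin(a),np.cos(a),0],[0,0,1]])
    sim=p.copy();sy=0.
    for x,y,z,dy in wps:
        g=np.array([x,y,z])*1000;n=int(max(1,np.ceil(np.linalg.norm(g-sim)/step),np.ceil(abs(dy)/8.3)))
        a0=sy;s0=sim.copy();dyr=np.radians(dy)
        for k in range(1,n+1):
            tgt=s0+(g-s0)*k/n;ty=a0+dyr*k/n
            Rc=rot(sy)@R0
            d=np.round(Rc.T@(tgt-sim),rd);w=round(-(ty-sy),3)
            sim=sim+Rc@d;sy-=w
            rows.append([*(float(v) if rd else int(v) for v in d),0,0,w])
    for i in range(0,len(rows),5): print(str(rows[i:i+5]).replace(' ',''))
    print('end',np.round(sim,1),'yaw+',round(np.degrees(sy),2))
E
python3 -c "
from h import *
plan([(.45,-.25,.3,58),(.4615,.3565,.20,87)])"
```

```text
t 7.7 pos [ 0.279  -0.5593  0.2366] yawx 26.51 tilt [ 0.e+00 -1.e-04 -1.e+00] q [-73.7  30.2  82.1   0.   67.7 -10.2] F [ 0.4 -0.2  0.7] open 0.998 g 0.0
[[36,-25,-8,0,0,np.float64(-0.127)],[40,-20,-8,0,0,np.float64(-0.126)],[41,-15,-8,0,0,np.float64(-0.127)],[43,-10,-8,0,0,np.float64(-0.126)],[44,-4,-8,0,0,np.float64(-0.127)]]
[[44,1,-8,0,0,np.float64(-0.126)],[44,7,-7,0,0,np.float64(-0.127)],[43,12,-8,0,0,np.float64(-0.126)],[43,-3,7,0,0,np.float64(-0.108)],[43,1,7,0,0,np.float64(-0.109)]]
[[43,6,7,0,0,np.float64(-0.108)],[42,11,7,0,0,np.float64(-0.109)],[41,15,8,0,0,np.float64(-0.108)],[39,19,7,0,0,np.float64(-0.109)],[36,24,7,0,0,np.float64(-0.108)]]
[[34,27,7,0,0,np.float64(-0.109)],[30,31,7,0,0,np.float64(-0.108)],[27,34,7,0,0,np.float64(-0.109)],[23,36,7,0,0,np.float64(-0.108)],[19,39,7,0,0,np.float64(-0.109)]]
[[15,41,7,0,0,np.float64(-0.108)],[10,42,8,0,0,np.float64(-0.108)]]
end [461.3 356.5 199.6] yaw+ 144.96
```

Call:
play_rows([
  [[36, -25, -8, 0, 0, -0.127], [40, -20, -8, 0, 0, -0.126], [41, -15, -8, 0, 0, -0.127], [43, -10, -8, 0, 0, -0.126], [44, -4, -8, 0, 0, -0.127]],
])

```text
time_s: 8.2
position: [0.3866, -0.3649, 0.277]
tcp_rot: [[0.453, 0.891, 0.0], [0.891, -0.453, -0.0], [0.0, 0.0, -1.0]]
force: [-0.2, -0.4, -0.4]
opening: 0.997
grasp_force: 0.0
```

Call:
play_rows([
  [[44, 1, -8, 0, 0, -0.126], [44, 7, -7, 0, 0, -0.127], [43, 12, -8, 0, 0, -0.126], [43, -3, 7, 0, 0, -0.108], [43, 1, 7, 0, 0, -0.109]],
])

```text
time_s: 8.7
position: [0.4523, -0.1619, 0.286]
tcp_rot: [[-0.125, 0.992, 0.002], [0.992, 0.125, -0.001], [-0.001, 0.002, -1.0]]
force: [0.0, 0.4, 0.9]
opening: 0.999
grasp_force: 0.0
```

Call:
play_rows([
  [[43, 6, 7, 0, 0, -0.108], [42, 11, 7, 0, 0, -0.109], [41, 15, 8, 0, 0, -0.108], [39, 19, 7, 0, 0, -0.109], [36, 24, 7, 0, 0, -0.108]],
])

```text
time_s: 9.2
position: [0.4555, 0.0554, 0.2496]
tcp_rot: [[-0.619, 0.785, 0.001], [0.785, 0.619, -0.0], [-0.001, 0.001, -1.0]]
force: [0.5, -0.1, -0.3]
opening: 0.996
grasp_force: 0.0
```

Call:
play_rows([
  [[34, 27, 7, 0, 0, -0.109], [30, 31, 7, 0, 0, -0.108], [27, 34, 7, 0, 0, -0.109], [23, 36, 7, 0, 0, -0.108], [19, 39, 7, 0, 0, -0.109]],
])

```text
time_s: 9.7
position: [0.4596, 0.2716, 0.2145]
tcp_rot: [[-0.936, 0.352, 0.001], [0.352, 0.936, 0.0], [-0.001, 0.0, -1.0]]
force: [1.5, -0.5, -0.5]
opening: 1.004
grasp_force: 0.0
```

Call:
play_rows([
  [[15, 41, 7, 0, 0, -0.108], [10, 42, 8, 0, 0, -0.108], [0, 0, 0, 0, 0, 0], [0, 0, 0, 0, 0, 0]],
])

```text
time_s: 10.1
position: [0.4608, 0.3571, 0.1991]
tcp_rot: [[-0.989, 0.147, -0.001], [0.147, 0.989, -0.001], [0.001, -0.001, -1.0]]
force: [0.1, -1.4, 0.0]
opening: 1.003
grasp_force: 0.0
```

Run:
```python
from h import *
s,R=st()
p=bot.capture('side');im=p['image'].copy()
tip=np.array(s['position'])+R[:,2]*.014
print(proj(p,[s['position'],tip]))
sl=(slice(200,320),slice(270,430));im=cv2.resize(im[sl],None,fx=5,fy=5,interpolation=cv2.INTER_CUBIC)
for X in(tip,[.4615,.3565,.094]):
    c=((proj(p,[X])[0]-[270,200]+.5)*5).astype(int);cv2.circle(im,tuple(int(v) for v in c),4,(0,0,255),1)
cv2.imwrite('pics/k1.png',im)
```

```text
t 10.1 pos [0.4608 0.3571 0.1991] yawx 171.56 tilt [-7.e-04 -9.e-04 -1.e+00] q [ 26.8  29.6  90.4  -0.   60.  -54.7] F [ 0.1 -1.4  0. ] open 1.003 g 0.0
[[345.75301363 217.28291407]
 [345.59708199 222.74224391]]
```

View pics/k1.png

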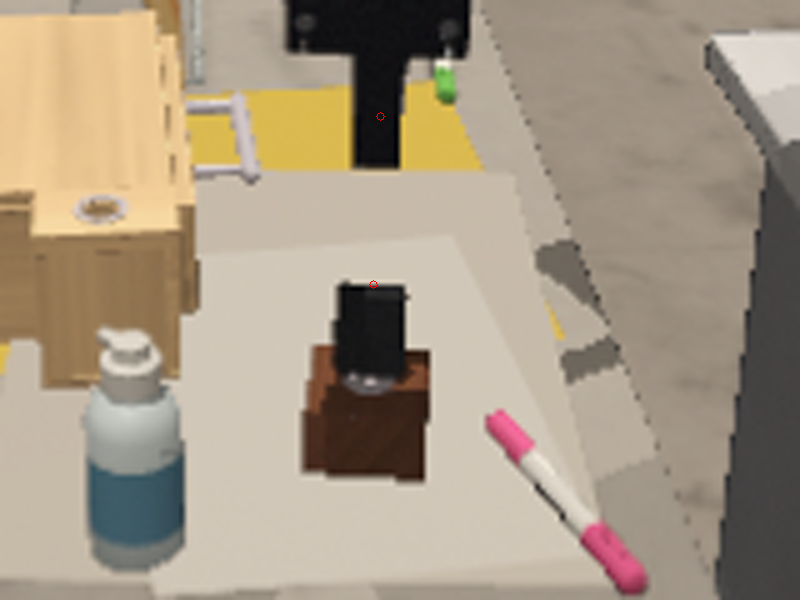

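The key and stand are clear below the open gripper, and the key top at (370,285) agrees with the model. I descend now.

Call:
play_rows([
  [[0, 0, 35, 0, 0, 0], [0, 0, 35, 0, 0, 0], [0, 0, 32, 0, 0, 0], [0, 0, 20, 0, 0, 0], [0, 0, 10, 0, 0, 0]],
], fingers=0)

```text
time_s: 10.65
position: [0.4607, 0.3543, 0.0661]
tcp_rot: [[-0.989, 0.151, -0.003], [0.151, 0.989, -0.002], [0.003, -0.002, -1.0]]
force: [0.3, -0.2, 0.1]
opening: 0.629
grasp_force: 0.0
```

Call:
play_rows([
  [[0, 0, 0, 0, 0, 0], [0, 0, 0, 0, 0, 0]],
], fingers=-0.5)

```text
time_s: 10.85
position: [0.4622, 0.3562, 0.0686]
tcp_rot: [[-0.989, 0.149, 0.001], [0.15, 0.989, 0.001], [-0.001, 0.001, -1.0]]
force: [0.2, -0.5, 0.4]
opening: 0.448
grasp_force: 0.0
```

Run:
```python
from h import *
st()
p=bot.capture('side');im=p['image']
cv2.imwrite('pics/k2.png',cv2.resize(im[210:310,290:400],None,fx=5,fy=5,interpolation=cv2.INTER_CUBIC))
```

```text
t 10.85 pos [0.4622 0.3562 0.0686] yawx 171.4 tilt [ 1.4e-03  6.0e-04 -1.0e+00] q [ 26.7  40.6  95.4  -0.   43.9 -54.7] F [ 0.2 -0.5  0.4] open 0.448 g 0.0
```

View pics/k2.png

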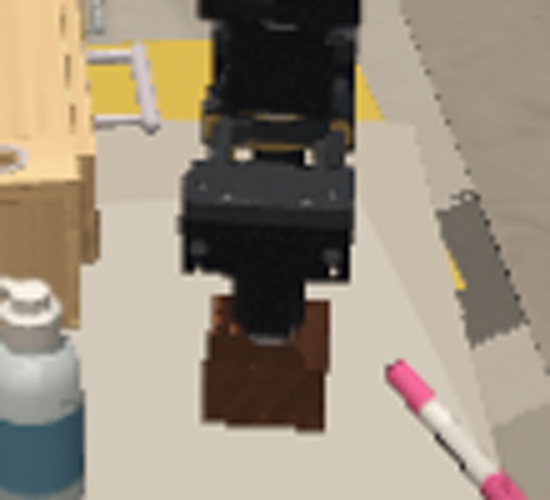

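The fingers straddle the key centrally, so I close them.

Call:
play_rows([
  [[0, 0, 0, 0, 0, 0], [0, 0, 0, 0, 0, 0], [0, 0, 0, 0, 0, 0], [0, 0, 0, 0, 0, 0], [0, 0, 0, 0, 0, 0]],
], fingers=-1)

```text
time_s: 11.4
position: [0.4617, 0.3568, 0.0683]
tcp_rot: [[-0.989, 0.148, 0.001], [0.148, 0.989, 0.001], [-0.001, 0.001, -1.0]]
force: [-0.4, -0.4, 5.4]
opening: 0.139
grasp_force: 30.0
```

Call:
play_rows([
  [[0, 0, 0, 0, 0, 0], [0, 0, 0, 0, 0, 0], [0, 0, 0, 0, 0, 0]],
])

```text
time_s: 11.7
position: [0.4616, 0.3568, 0.0683]
tcp_rot: [[-0.989, 0.148, 0.001], [0.148, 0.989, 0.001], [-0.001, 0.001, -1.0]]
force: [-0.6, -0.9, 5.4]
opening: 0.134
grasp_force: 30.0
```

Run:
```python
from h import *
s,R=st();print(s['moment'])
```

```text
t 11.7 pos [0.4616 0.3568 0.0683] yawx 171.48 tilt [ 1.e-03  5.e-04 -1.e+00] q [ 26.7  40.6  95.4   0.   43.9 -54.8] F [-0.6 -0.9  5.4] open 0.134 g 30.0
[ 0.07746033 -0.03385352  0.03882719]
```

```bash
python3 -c "
from h import *
plan([(.4617,.3568,.195,0),(.5965,.278,.180,-78.6)],step=40)"
```

```text
t 11.7 pos [0.4616 0.3568 0.0683] yawx 171.48 tilt [ 1.e-03  5.e-04 -1.e+00] q [ 26.7  40.6  95.4   0.   43.9 -54.8] F [-0.6 -0.9  5.4] open 0.134 g 30.0
[[0,0,-32,0,0,np.float64(-0.0)],[0,0,-31,0,0,np.float64(-0.0)],[0,0,-32,0,0,np.float64(-0.0)],[0,0,-32,0,0,np.float64(-0.0)],[-15,-6,2,0,0,np.float64(0.137)]]
[[-15,-4,1,0,0,np.float64(0.137)],[-15,-1,2,0,0,np.float64(0.138)],[-16,0,1,0,0,np.float64(0.137)],[-15,3,2,0,0,np.float64(0.137)],[-15,5,1,0,0,np.float64(0.137)]]
[[-14,6,2,0,0,np.float64(0.137)],[-13,9,1,0,0,np.float64(0.137)],[-12,10,2,0,0,np.float64(0.138)],[-10,12,1,0,0,np.float64(0.137)]]
end [596.4 278.3 180.4] yaw+ -78.61
```

Call:
play_rows([
  [[0, 0, -10, 0, 0, 0], [0, 0, -25, 0, 0, 0], [0, 0, -30, 0, 0, 0], [0, 0, -32, 0, 0, 0], [0, 0, -30, 0, 0, 0]],
])

```text
time_s: 12.2
position: [0.461, 0.3565, 0.1959]
tcp_rot: [[-0.989, 0.148, -0.0], [0.148, 0.989, -0.0], [0.0, -0.0, -1.0]]
force: [1.1, 0.6, -1.4]
opening: 0.133
grasp_force: 30.0
```

Call:
play_rows([
  [[-15, -6, 2, 0, 0, 0.137], [-15, -4, 1, 0, 0, 0.137], [-15, -1, 2, 0, 0, 0.138], [-16, 0, 1, 0, 0, 0.137], [-15, 3, 2, 0, 0, 0.137]],
])

```text
time_s: 12.7
position: [0.5289, 0.317, 0.1867]
tcp_rot: [[-0.667, 0.745, -0.0], [0.745, 0.667, -0.0], [0.0, -0.0, -1.0]]
force: [0.2, -0.1, -0.6]
opening: 0.135
grasp_force: 30.0
```

Call:
play_rows([
  [[-15, 5, 1, 0, 0, 0.137], [-14, 6, 2, 0, 0, 0.137], [-13, 9, 1, 0, 0, 0.137], [-12, 10, 2, 0, 0, 0.138], [-10, 12, 1, 0, 0, 0.137]],
])

```text
time_s: 13.2
position: [0.5961, 0.2776, 0.1793]
tcp_rot: [[-0.044, 0.999, -0.001], [0.999, 0.044, -0.0], [-0.0, -0.001, -1.0]]
force: [-0.2, 0.7, -1.4]
opening: 0.134
grasp_force: 30.0
```

Call:
play_rows([
  [[0, 0, 0, 0, 0, 0], [0, 0, 0, 0, 0, 0], [0, 0, 0, 0, 0, 0]],
])

```text
time_s: 13.5
position: [0.5951, 0.2785, 0.1795]
tcp_rot: [[-0.052, 0.999, -0.001], [0.999, 0.052, -0.0], [0.0, -0.001, -1.0]]
force: [0.0, -0.5, 0.1]
opening: 0.135
grasp_force: 30.0
```

Run:
```python
from h import *
s,R=st()
P=np.array(s['position']);P[2]-=.0283
a=pp('side','key_collar');b=pp('top','key_collar',None)
print('collar seen',a[1],b[1],'at z',atz(*a,P[2]),None if b[1] is None else atz(*b,P[2]))
a=pp('side','lock_mouth');print('lock',a[1],atz(*a,.095),proj(a[0],[P])) 
b=pp('top','lock_mouth');print(b[1])
im=a[0]['image'];cv2.imwrite('pics/k3.png',cv2.resize(im[190:280,240:350],None,fx=6,fy=6,interpolation=cv2.INTER_CUBIC))
```

```text
t 13.5 pos [0.5951 0.2785 0.1795] yawx 93.0 tilt [-0.0013 -0.     -1.    ] q [15.3 36.3 80.2  0.  63.6 12.3] F [ 0.  -0.5  0.1] open 0.135 g 30.0
collar seen [289.85 219.7 ] None at z [0.59459258 0.26474464 0.15120857] None
lock [290.45 240.15] [0.59468517 0.27149026 0.095     ] [[289.45112864 222.03763496]]
[240.  181.8]
```

View pics/k3.png

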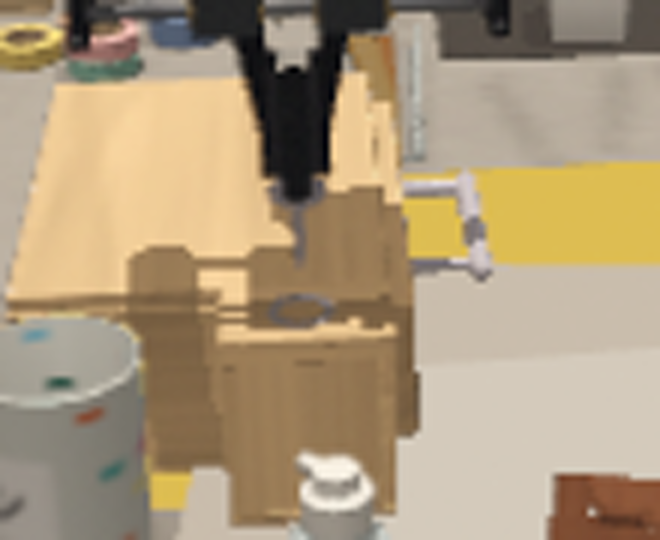

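Run:
```python
from h import *
p=bot.capture('side')
f=lambda c,z:(np.round(atz(p,[(c[0]+.5)/6-.5+240,(c[1]+.5)/6-.5+190],z),4))
print('tip',f((299,263),.1195),'ring',f((300,311),.097),'collar',f((297,189),.151))
t=bot.capture('top')
for X in([.5951,.2785,.1195],[.5951,.2785,.095]): print(proj(t,X))
```

```text
tip [0.5962 0.2802 0.1195] ring [0.5965 0.2818 0.097 ] collar [0.5963 0.2724 0.151 ]
[[239.1604152  179.14867207]]
[[240.70080724 180.33842414]]
```

Call:
play_rows([
  [[1, 0.3, 8, 0, 0, 0], [0, 0, 8, 0, 0, 0], [0, 0, 5, 0, 0, 0], [0, 0, 3, 0, 0, 0], [0, 0, 2, 0, 0, 0]],
])

```text
time_s: 15.7
position: [0.5962, 0.279, 0.1528]
tcp_rot: [[-0.05, 0.999, -0.001], [0.999, 0.05, -0.0], [-0.0, -0.001, -1.0]]
force: [-0.4, -0.4, 0.3]
opening: 0.136
grasp_force: 30.0
```

Call:
play_rows([
  [[0, 0, 2, 0, 0, 0], [0, 0, 2, 0, 0, 0], [0, 0, 2, 0, 0, 0], [0, 0, 0, 0, 0, 0]],
])

```text
time_s: 16.1
position: [0.5964, 0.279, 0.1474]
tcp_rot: [[-0.05, 0.999, -0.0], [0.999, 0.05, -0.0], [-0.0, -0.0, -1.0]]
force: [0.4, -0.8, -0.6]
opening: 0.136
grasp_force: 30.0
```

Call:
play_rows([
  [[0, 0, 1.5, 0, 0, 0], [0, 0, 1.5, 0, 0, 0], [0, 0, 1.5, 0, 0, 0], [0, 0, 0, 0, 0, 0]],
])

```text
time_s: 16.5
position: [0.5964, 0.279, 0.1428]
tcp_rot: [[-0.05, 0.999, -0.0], [0.999, 0.05, -0.0], [-0.0, -0.0, -1.0]]
force: [0.9, -1.1, -0.6]
opening: 0.137
grasp_force: 30.0
```

```bash
python3 -c "
from h import *
s,R=st();print(s['moment'])"
```

```text
t 16.5 pos [0.5964 0.279  0.1428] yawx 92.86 tilt [-1.e-04 -1.e-04 -1.e+00] q [15.4 38.9 81.6 -0.  59.5 12.5] F [ 0.9 -1.1 -0.6] open 0.137 g 30.0
[-0.07782473 -0.12839756 -0.00346863]
```

Tip is at 0.0825, about 2.5 mm into the slot, with almost no force, so I continue.

Call:
play_rows([
  [[0, 0, 2, 0, 0, 0], [0, 0, 2, 0, 0, 0], [0, 0, 2, 0, 0, 0], [0, 0, 0, 0, 0, 0]],
])

```text
time_s: 16.9
position: [0.5968, 0.2786, 0.1367]
tcp_rot: [[-0.05, 0.999, 0.001], [0.999, 0.05, -0.001], [-0.001, 0.001, -1.0]]
force: [1.9, -1.6, -1.1]
opening: 0.135
grasp_force: 30.0
```

Call:
play_rows([
  [[-0.3, 0.3, 3, 0, 0, 0], [0, 0, 3, 0, 0, 0], [0, 0, 3, 0, 0, 0], [0, 0, 0, 0, 0, 0]],
])

```text
time_s: 17.3
position: [0.5965, 0.2785, 0.1273]
tcp_rot: [[-0.05, 0.999, -0.001], [0.999, 0.05, -0.001], [-0.001, -0.001, -1.0]]
force: [1.3, -2.1, -1.7]
opening: 0.132
grasp_force: 30.0
```

Call:
play_rows([
  [[0, 0, 2, 0, 0, 0], [0, 0, 1.5, 0, 0, 0], [0, 0, 1.5, 0, 0, 0], [0, 0, 0, 0, 0, 0]],
])

```text
time_s: 17.7
position: [0.5968, 0.2785, 0.1233]
tcp_rot: [[-0.05, 0.999, 0.0], [0.999, 0.05, -0.0], [-0.0, 0.0, -1.0]]
force: [-0.6, -4.4, 3.2]
opening: 0.138
grasp_force: 30.0
```

```bash
python3 -c "
from h import *
s,R=st();print(s['moment'])"
```

```text
t 17.7 pos [0.5968 0.2785 0.1233] yawx 92.88 tilt [ 2.e-04 -5.e-04 -1.e+00] q [15.3 40.4 82.3 -0.  57.4 12.5] F [-0.6 -4.4  3.2] open 0.138 g 30.0
[-0.86741772 -0.01980408  0.03510216]
```

Call:
play_rows([
  [[-0.5, 0, 0.7, 0, 0, 0], [0, 0, 0, 0, 0, -0.1], [0, 0, 0, 0, 0, -0.1], [0, 0, 0, 0, 0, -0.1], [0, 0, 0, 0, 0, 0]],
])

```text
time_s: 18.2
position: [0.5964, 0.2782, 0.1233]
tcp_rot: [[-0.344, 0.939, -0.001], [0.939, 0.344, -0.0], [0.0, -0.001, -1.0]]
force: [-1.8, -4.0, 7.0]
opening: 0.138
grasp_force: 30.0
```

```bash
python3 -c "
from h import *
s,R=st();print(s['moment'])"
```

```text
t 18.2 pos [0.5964 0.2782 0.1233] yawx 110.15 tilt [-6.e-04 -2.e-04 -1.e+00] q [15.3 40.4 82.3  0.  57.4 -4.8] F [-1.8 -4.   7. ] open 0.138 g 30.0
[-0.8616901   0.27461579 -0.02652028]
```

Call:
play_rows([
  [[0, 0, 0, 0, 0, -0.12], [0, 0, 0, 0, 0, -0.12], [0, 0, 0, 0, 0, -0.12], [0, 0, 0, 0, 0, -0.12], [0, 0, 0, 0, 0, 0]],
])

```text
time_s: 18.7
position: [0.5957, 0.2778, 0.1233]
tcp_rot: [[-0.739, 0.673, -0.002], [0.673, 0.739, -0.001], [0.001, -0.002, -1.0]]
force: [-3.9, -5.2, 8.6]
opening: 0.137
grasp_force: 30.0
```

Call:
play_rows([
  [[0, 0, 0, 0, 0, -0.12], [0, 0, 0, 0, 0, -0.12], [0, 0, 0, 0, 0, -0.12], [0, 0, 0, 0, 0, -0.06], [0, 0, 0, 0, 0, 0]],
])

```text
time_s: 19.2
position: [0.5953, 0.2772, 0.1233]
tcp_rot: [[-0.949, 0.314, -0.003], [0.314, 0.949, -0.002], [0.002, -0.003, -1.0]]
force: [-3.4, -6.5, 8.0]
opening: 0.131
grasp_force: 30.0
```

```bash
python3 -c "
from h import *
s,R=st();print(s['moment'])"
```

```text
t 19.2 pos [0.5953 0.2772 0.1233] yawx 161.69 tilt [-0.0034 -0.0023 -1.    ] q [ 15.3  40.3  82.4  -0.1  57.5 -56.4] F [-3.4 -6.5  8. ] open 0.131 g 30.0
[-1.27643838  0.57831383 -0.04824135]
```

Call:
play_rows([
  [[0, 0, 0, 0, 0, 0], [0, 0, 0, 0, 0, 0], [0, 0, 0, 0, 0, 0]],
], fingers=-0.4)

```text
time_s: 19.5
position: [0.5968, 0.2793, 0.122]
tcp_rot: [[-0.949, 0.315, 0.0], [0.315, 0.949, 0.002], [0.0, 0.002, -1.0]]
force: [0.1, -0.9, 0.5]
opening: 0.279
grasp_force: 0.0
```

Call:
play_rows([
  [[0, 0, -10, 0, 0, 0], [0, 0, -20, 0, 0, 0], [0, 0, -25, 0, 0, 0], [0, 0, -15, 0, 0, 0]],
])

```text
time_s: 19.9
position: [0.5979, 0.2791, 0.1948]
tcp_rot: [[-0.949, 0.315, 0.003], [0.315, 0.949, 0.002], [-0.003, 0.002, -1.0]]
force: [0.3, 0.8, -0.3]
opening: 0.298
grasp_force: 0.0
```

```bash
python3 -c "
from h import *
plan([(.517,.127,.16,-68.9)],step=40)
a=pp('side','key_collar',n=3);b=pp('top','key_collar',n=3)
print(a[1],proj(a[0],[.596,.2785,.095]),b[1],proj(b[0],[.596,.2785,.1]))
"
```

```text
t 19.9 pos [0.5979 0.2791 0.1948] yawx 161.63 tilt [ 0.0033  0.0015 -1.    ] q [ 15.3  35.4  79.2   0.   65.1 -56.3] F [ 0.3  0.8 -0.3] open 0.298 g 0.0
[[3,-19,4,0,0,np.float64(0.134)],[1,-19,4,0,0,np.float64(0.133)],[-2,-19,3,0,0,np.float64(0.134)],[-4,-19,4,0,0,np.float64(0.133)],[-7,-18,4,0,0,np.float64(0.134)]]
[[-9,-16,4,0,0,np.float64(0.134)],[-12,-16,4,0,0,np.float64(0.133)],[-13,-14,4,0,0,np.float64(0.134)],[-15,-11,4,0,0,np.float64(0.134)]]
end [517.5 126.9 159.5] yaw+ -68.93
[290.3 240.7] [[289.84433906 241.46231608]] [242.  180.7] [[240.40353812 179.80300715]]
```

Call:
play_rows([
  [[3, -19, 4, 0, 0, 0.134], [1, -19, 4, 0, 0, 0.133], [-2, -19, 3, 0, 0, 0.134], [-4, -19, 4, 0, 0, 0.133], [-7, -18, 4, 0, 0, 0.134]],
], fingers=-0.42)

```text
time_s: 21.0
position: [0.5509, 0.1931, 0.1731]
tcp_rot: [[-0.545, 0.838, -0.0], [0.838, 0.545, -0.0], [0.0, -0.0, -1.0]]
force: [0.8, -1.2, 1.0]
opening: 0.289
grasp_force: 0.0
```

Call:
play_rows([
  [[-9, -16, 4, 0, 0, 0.134], [-12, -16, 4, 0, 0, 0.133], [-13, -14, 4, 0, 0, 0.134], [-15, -11, 4, 0, 0, 0.134], [0, 0, 0, 0, 0, 0]],
])

```text
time_s: 21.5
position: [0.5147, 0.1248, 0.1568]
tcp_rot: [[-0.045, 0.999, -0.003], [0.999, 0.045, -0.0], [-0.0, -0.003, -1.0]]
force: [0.1, 0.4, -0.4]
opening: 0.292
grasp_force: 0.0
```

Call:
play_rows([
  [[0, 0, 25, 0, 0, 0], [0, 0, 25, 0, 0, 0], [0, 0, 10, 0, 0, 0], [0, 0, 0, 0, 0, 0], [0, 0, 0, 0, 0, 0]],
])

```text
time_s: 22.0
position: [0.5169, 0.1266, 0.0977]
tcp_rot: [[-0.048, 0.999, 0.001], [0.999, 0.048, 0.0], [0.0, 0.001, -1.0]]
force: [-0.6, 0.2, -0.0]
opening: 0.286
grasp_force: 0.0
```

Run:
```python
from h import *
s,R=st()
p=bot.capture('side');im=p['image']
print((proj(p,[np.array(s['position'])+R[:,2]*.014])[0]-[265,185]+.5)*6)
cv2.imwrite('pics/h1.png',cv2.resize(im[185:265,265:375],None,fx=6,fy=6,interpolation=cv2.INTER_CUBIC))
```

```text
t 22.0 pos [0.5169 0.1266 0.0977] yawx 92.77 tilt [ 9.e-04  1.e-04 -1.e+00] q [  1.7  35.2 102.2   0.   42.6  -1.1] F [-0.6  0.2 -0. ] open 0.286 g 0.0
[322.60519423 210.71828889]
```

View pics/h1.png

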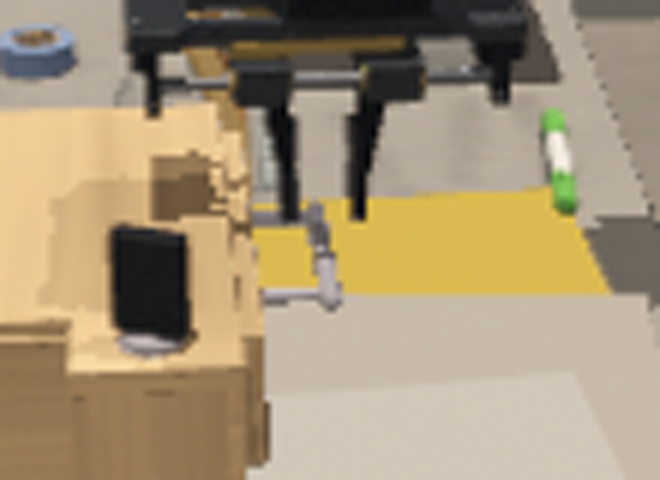

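The key is seated and turned. The fingertips at columns 289 and 358 straddle the handle bar at about 325, so I descend and grip.

Call:
play_rows([
  [[0, 0, 15, 0, 0, 0], [0, 0, 15, 0, 0, 0], [0, 0, 10, 0, 0, 0], [0, 0, 0, 0, 0, 0]],
])

```text
time_s: 22.45
position: [0.516, 0.1262, 0.057]
tcp_rot: [[-0.047, 0.999, -0.001], [0.999, 0.047, -0.0], [0.0, -0.001, -1.0]]
force: [-0.3, -0.6, 0.8]
opening: 0.287
grasp_force: 0.0
```

Call:
play_rows([
  [[0, 0, 0, 0, 0, 0], [0, 0, 0, 0, 0, 0], [0, 0, 0, 0, 0, 0], [0, 0, 0, 0, 0, 0]],
], fingers=-1)

```text
time_s: 22.85
position: [0.517, 0.1263, 0.0581]
tcp_rot: [[-0.047, 0.999, 0.002], [0.999, 0.047, 0.0], [0.0, 0.002, -1.0]]
force: [-0.1, 0.3, 2.8]
opening: 0.113
grasp_force: 30.0
```

Call:
play_rows([
  [[0, -8, 0, 0, 0, 0], [0, -16, 0, 0, 0, 0], [0, -20, 0, 0, 0, 0], [0, -20, 0, 0, 0, 0], [0, -20, 0, 0, 0, 0]],
])

```text
time_s: 23.35
position: [0.4336, 0.1221, 0.0581]
tcp_rot: [[-0.047, 0.999, 0.005], [0.999, 0.047, -0.0], [-0.0, 0.005, -1.0]]
force: [3.1, -0.5, -0.2]
opening: 0.112
grasp_force: 30.0
```

Call:
play_rows([
  [[0, -18, 0, 0, 0, 0], [0, -14, 0, 0, 0, 0], [0, -7, 0, 0, 0, 0], [0, 0, 0, 0, 0, 0]],
])

```text
time_s: 23.75
position: [0.3925, 0.12, 0.058]
tcp_rot: [[-0.048, 0.999, -0.0], [0.999, 0.048, -0.0], [-0.0, -0.0, -1.0]]
force: [-1.0, -3.5, 8.3]
opening: 0.119
grasp_force: 30.0
```

Call:
play_rows([
  [[0, 0, 0, 0, 0, 0], [0, 0, 0, 0, 0, 0], [0, 0, 0, 0, 0, 0]],
], fingers=-0.4)

```text
time_s: 24.05
position: [0.393, 0.1205, 0.0572]
tcp_rot: [[-0.047, 0.999, -0.001], [0.999, 0.047, 0.0], [0.0, -0.001, -1.0]]
force: [-0.1, 0.3, -0.3]
opening: 0.268
grasp_force: 0.0
```

Call:
play_rows([
  [[0, 0, -15, 0, 0, 0], [0, 0, -35, 0, 0, 0], [0, 0, -40, 0, 0, 0], [0, 0, -40, 0, 0, 0], [0, 0, -20, 0, 0, 0]],
])

```text
time_s: 24.55
position: [0.3942, 0.1206, 0.21]
tcp_rot: [[-0.047, 0.999, 0.004], [0.999, 0.047, 0.0], [0.0, 0.004, -1.0]]
force: [-0.3, 0.4, -0.1]
opening: 0.301
grasp_force: 0.0
```

```bash
cat > c.py <<'E'
from fit import *
def get(cam,qs,c,n=4):
    for k in range(n):
        p=bot.capture(cam)
        for q in qs:
            for m,cf,ce in sil(p,q):
                if np.hypot(*(np.array(ce)-c))<12: return p,m
    return None
Q=['carton_tall_mid','carton_square_mid','carton_flat_mid']
def meas(nm,c,cs,x,y,sx,sy,h):
    o=get('top',Q,c); o2=get('side',Q,cs) if cs else None
    yw=[-.4,0,.4]
    if o: print(nm,'top',np.round(fit([o],x,y,yw,sx,sy,.0025,.0025+h),4))
    if o2: print(nm,'side',np.round(fit([o2],x,y,yw,sx,sy,.0025,.0025+h),4))
    if o and o2: print(nm,'both',np.round(fit([o,o2],x,y,yw,sx,sy,.0025,.0025+h),4))
if __name__=='__main__':
    meas('tall',[427,242],[338,187],.425,-.292,.05,.07,.06)
    meas('sq',[460,235],None,.45,-.403,.06,.06,.048)
    p=pp('top','carton_tall_mid',[427,242],20,n=3);print('tall',p[1],atz(*p,.0325))
    p=pp('top','carton_square_mid',[460,236],20,n=3);print('sq',p[1],atz(*p,.0265))
    p=pp('side','carton_square_mid',n=3);print('sq side',p[1],atz(*p,.0265))
    p=pp('side','carton_tall_mid',n=3);print('tall side',p[1],atz(*p,.0325))
    st(); t=bot.capture('top');cv2.imwrite('pics/t3.png',cv2.resize(t['image'][130:280,180:500],None,fx=2.5,fy=2.5,interpolation=cv2.INTER_CUBIC))
E
python3 c.py
```

```text
tall top [ 0.4254 -0.2919  0.5936  0.1334]
tall side [ 0.4249 -0.2975 -2.9624  0.1724]
tall both [ 0.4249 -0.2929 -2.2723  0.1601]
sq top [ 4.72200e-01 -3.64800e-01 -9.09659e+01  8.91000e-02]
tall [428.05 241.9 ] [ 0.42557989 -0.30079948  0.0325    ]
sq [450.  227.3] [ 0.4730472  -0.37016869  0.0265    ]
sq side [326.5 180.1] [ 0.4640558  -0.39092147  0.0265    ]
tall side [335.4 185.6] [ 0.43172835 -0.30378844  0.0325    ]
t 26.5 pos [0.3934 0.1204 0.2073] yawx 92.69 tilt [-0. -0. -1.] q [  1.4  16.7 113.2  -0.   50.1  -1.3] F [ 0.5 -0.2  0.4] open 0.3 g 0.0
```

View pics/t3.png

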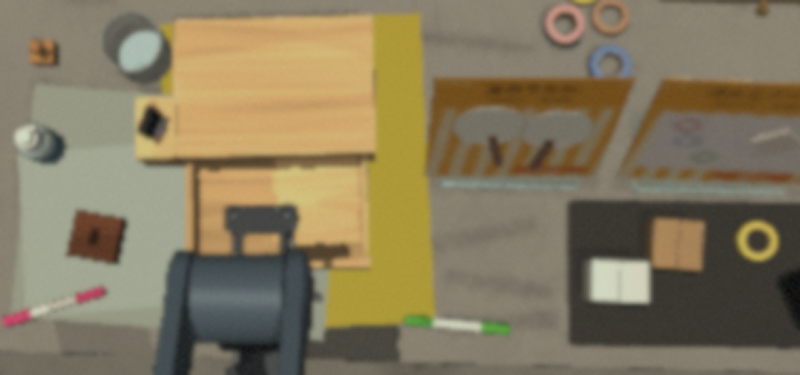

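The square carton has been knocked: it is now at about (0.472, -0.366), beside the white one at (0.425, -0.294). The drawer is open and the key is in the lock. I take the white one first.

```bash
python3 -c "
from h import *
plan([(.44,0,.2,-35),(.421,-.294,.11,-57.5)],step=42)"
```

```text
t 26.55 pos [0.3934 0.1204 0.2074] yawx 92.69 tilt [ 0. -0. -1.] q [  1.4  16.7 113.2  -0.   50.1  -1.3] F [0.8 0.1 0.6] open 0.296 g 0.0
[[-24,8,1,0,0,np.float64(0.122)],[-24,11,2,0,0,np.float64(0.122)],[-22,14,1,0,0,np.float64(0.123)],[-19,17,2,0,0,np.float64(0.122)],[-18,18,1,0,0,np.float64(0.122)]]
[[-32,18,11,0,0,np.float64(0.125)],[-30,21,12,0,0,np.float64(0.126)],[-27,26,11,0,0,np.float64(0.125)],[-24,28,11,0,0,np.float64(0.126)],[-20,31,11,0,0,np.float64(0.125)]]
[[-16,33,12,0,0,np.float64(0.126)],[-11,35,11,0,0,np.float64(0.125)],[-7,36,11,0,0,np.float64(0.126)]]
end [ 421.1 -293.6  110.4] yaw+ -92.53
```

Call:
play_rows([
  [[-24, 8, 1, 0, 0, 0.122], [-24, 11, 2, 0, 0, 0.122], [-22, 14, 1, 0, 0, 0.123], [-19, 17, 2, 0, 0, 0.122], [-18, 18, 1, 0, 0, 0.122]],
], fingers=1)

```text
time_s: 27.05
position: [0.4403, -0.0006, 0.2003]
tcp_rot: [[0.539, 0.842, 0.0], [0.842, -0.539, 0.0], [0.0, 0.0, -1.0]]
force: [-0.4, -0.1, 0.4]
opening: 0.67
grasp_force: 0.0
```

Call:
play_rows([
  [[-32, 18, 11, 0, 0, 0.125], [-30, 21, 12, 0, 0, 0.126], [-27, 26, 11, 0, 0, 0.125], [-24, 28, 11, 0, 0, 0.126], [-20, 31, 11, 0, 0, 0.125]],
])

```text
time_s: 27.55
position: [0.4277, -0.1853, 0.1439]
tcp_rot: [[0.931, 0.366, 0.0], [0.366, -0.931, 0.0], [0.0, -0.0, -1.0]]
force: [0.3, 0.6, -0.7]
opening: 0.991
grasp_force: 0.0
```

Call:
play_rows([
  [[-16, 33, 12, 0, 0, 0.126], [-11, 35, 11, 0, 0, 0.125], [-7, 36, 11, 0, 0, 0.126], [0, 0, 0, 0, 0, 0], [0, 0, 0, 0, 0, 0]],
])

```text
time_s: 28.05
position: [0.4206, -0.294, 0.1099]
tcp_rot: [[1.0, 0.002, -0.001], [0.002, -1.0, 0.001], [-0.001, -0.001, -1.0]]
force: [0.2, 0.6, 0.2]
opening: 0.998
grasp_force: 0.0
```

Run:
```python
from h import *
s,R=st()
p=bot.capture('side');im=cv2.resize(p['image'][140:220,290:390],None,fx=7,fy=7,interpolation=cv2.INTER_CUBIC)
def mk(X,c):
    q=((proj(p,[X])[0]-[290,140]+.5)*7).astype(int);cv2.circle(im,tuple(map(int,q)),4,c,1)
P=np.array(s['position'])
for d in(.0435,-.0435): mk(P+R[:,1]*d+R[:,2]*.014,(0,0,255))
for dx in(-.025,.025):
    for dy in(-.035,.035): mk([.425+dx,-.294+dy,.0625],(0,255,0))
cv2.imwrite('pics/c1.png',im)
```

```text
t 28.05 pos [ 0.4206 -0.294   0.1099] yawx 0.11 tilt [-9.0e-04  1.3e-03 -1.0e+00] q [-47.5  33.  104.4   0.   42.6  42.4] F [0.2 0.6 0.2] open 0.998 g 0.0
```

View pics/c1.png

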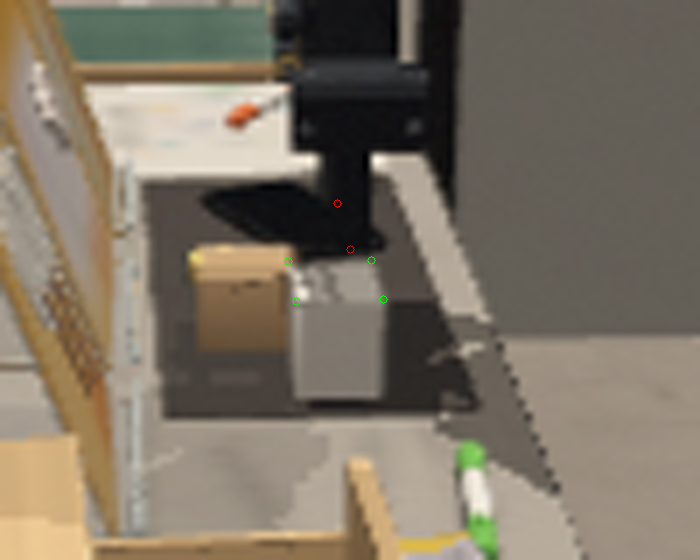

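The model corners sit on the white carton's top edges, so I descend and grip.

Call:
play_rows([
  [[0, 0, 20, 0, 0, 0], [0, 0, 20, 0, 0, 0], [0, 0, 15, 0, 0, 0], [0, 0, 12, 0, 0, 0], [0, 0, 0, 0, 0, 0]],
])

```text
time_s: 28.6
position: [0.4205, -0.2917, 0.0424]
tcp_rot: [[1.0, 0.005, -0.002], [0.005, -1.0, 0.002], [-0.002, -0.002, -1.0]]
force: [-0.4, 0.3, 0.1]
opening: 0.999
grasp_force: 0.0
```

Call:
play_rows([
  [[0, 0, 0, 0, 0, 0], [0, 0, 0, 0, 0, 0], [0, 0, 0, 0, 0, 0], [0, 0, 0, 0, 0, 0]],
], fingers=-0.2)

```text
time_s: 29.0
position: [0.4215, -0.2939, 0.0441]
tcp_rot: [[1.0, 0.003, 0.001], [0.003, -1.0, -0.001], [0.001, 0.001, -1.0]]
force: [1.0, 1.2, 3.9]
opening: 0.806
grasp_force: 30.0
```

Call:
play_rows([
  [[0, 0, -5, 0, 0, 0], [0, 0, -15, 0, 0, 0], [0, 0, -30, 0, 0, 0], [0, 0, -35, 0, 0, 0], [0, 0, -35, 0, 0, 0]],
])

```text
time_s: 29.5
position: [0.4206, -0.2932, 0.1645]
tcp_rot: [[1.0, 0.003, -0.001], [0.003, -1.0, 0.001], [-0.001, -0.001, -1.0]]
force: [1.2, 0.2, -0.2]
opening: 0.798
grasp_force: 30.0
```

```bash
python3 -c "
from h import *
plan([(.44,0,.175,0),(.498,.1718,.175,2.8)],step=42)"
```

```text
t 29.5 pos [ 0.4206 -0.2932  0.1645] yawx 0.15 tilt [-8.e-04  9.e-04 -1.e+00] q [-47.4  27.7 102.2  -0.   50.2  42.5] F [ 1.2  0.2 -0.2] open 0.798 g 30.0
[[3,-37,-1,0,0,np.float64(-0.0)],[2,-36,-2,0,0,np.float64(-0.0)],[3,-37,-1,0,0,np.float64(-0.0)],[2,-37,-1,0,0,np.float64(-0.0)],[3,-36,-1,0,0,np.float64(-0.0)]]
[[2,-37,-2,0,0,np.float64(-0.0)],[3,-37,-1,0,0,np.float64(-0.0)],[2,-36,-1,0,0,np.float64(-0.0)],[12,-34,0,0,0,np.float64(-0.01)],[12,-35,0,0,0,np.float64(-0.01)]]
[[12,-34,0,0,0,np.float64(-0.009)],[13,-34,0,0,0,np.float64(-0.01)],[13,-34,0,0,0,np.float64(-0.01)]]
end [498.  172.1 174.9] yaw+ 2.81
```

Call:
play_rows([
  [[3, -37, -1, 0, 0, 0], [2, -36, -2, 0, 0, 0], [3, -37, -1, 0, 0, 0], [2, -37, -1, 0, 0, 0], [3, -36, -1, 0, 0, 0]],
])

```text
time_s: 30.0
position: [0.4331, -0.1091, 0.1698]
tcp_rot: [[1.0, 0.002, -0.0], [0.002, -1.0, 0.0], [-0.0, -0.0, -1.0]]
force: [0.5, 0.4, -0.8]
opening: 0.802
grasp_force: 30.0
```

Call:
play_rows([
  [[2, -37, -2, 0, 0, 0], [3, -37, -1, 0, 0, 0], [2, -36, -1, 0, 0, 0], [12, -34, 0, 0, 0, -0.01], [12, -35, 0, 0, 0, -0.01]],
])

```text
time_s: 30.5
position: [0.4635, 0.07, 0.1738]
tcp_rot: [[1.0, 0.023, 0.0], [0.023, -1.0, -0.0], [0.0, 0.0, -1.0]]
force: [-0.4, -0.6, -0.4]
opening: 0.802
grasp_force: 30.0
```

Call:
play_rows([
  [[12, -34, 0, 0, 0, -0.009], [13, -34, 0, 0, 0, -0.01], [13, -34, 0, 0, 0, -0.01], [0, 0, 0, 0, 0, 0], [0, 0, 0, 0, 0, 0]],
])

```text
time_s: 31.0
position: [0.4979, 0.1722, 0.1733]
tcp_rot: [[0.999, 0.054, -0.001], [0.054, -0.999, -0.0], [-0.001, 0.0, -1.0]]
force: [-0.4, -0.6, -1.1]
opening: 0.805
grasp_force: 30.0
```

Run:
```python
from h import *
s,R=st()
p=bot.capture('side');im=cv2.resize(p['image'][160:280,250:370],None,fx=5,fy=5,interpolation=cv2.INTER_CUBIC)
def pl(X):
    q=np.round((proj(p,X)-[250,160]+.5)*5).astype(np.int32);cv2.polylines(im,[q],True,(0,0,255),1)
L=np.array([.5968,.279]);w=np.radians(2.85);Rz=np.array([[np.cos(w),-np.sin(w)],[np.sin(w),np.cos(w)]])
def dr(x,y,z): return [*(L+Rz@np.array([-.0995+x,-.1475+y])),z]
pl([dr(a,b,.045) for a,b in((-.065,-.106),(.065,-.106),(.065,.106),(-.065,.106))])
pl([dr(a,b+.045,.015) for a,b in((-.025,-.035),(.025,-.035),(.025,.035),(-.025,.035))])
cv2.imwrite('pics/d1.png',im)
```

```text
t 31.0 pos [0.4979 0.1722 0.1733] yawx 3.08 tilt [-7.e-04 -5.e-04 -1.e+00] q [ 6.9 27.8 99.8 -0.  52.4 93.9] F [-0.4 -0.6 -1.1] open 0.805 g 30.0
```

View pics/d1.png

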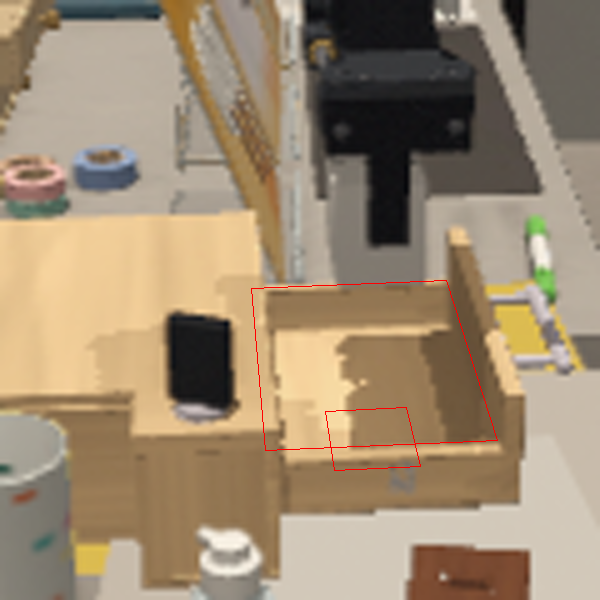

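The drawer model matches to within about 3 mm, and the carton hangs over the planned place. I lower it.

Call:
play_rows([
  [[0, 0, 30, 0, 0, 0], [0, 0, 35, 0, 0, 0], [0, 0, 30, 0, 0, 0], [0, 0, 12, 0, 0, 0], [0, 0, 5, 0, 0, 0]],
])

```text
time_s: 31.55
position: [0.4975, 0.1706, 0.0604]
tcp_rot: [[0.999, 0.05, -0.003], [0.05, -0.999, -0.0], [-0.003, 0.0, -1.0]]
force: [-0.7, 1.0, -1.0]
opening: 0.797
grasp_force: 30.0
```

Call:
play_rows([
  [[0, 0, 2, 0, 0, 0], [0, 0, 2, 0, 0, 0], [0, 0, 0, 0, 0, 0]],
])

```text
time_s: 31.85
position: [0.4991, 0.1718, 0.0583]
tcp_rot: [[0.999, 0.052, 0.002], [0.052, -0.999, 0.0], [0.002, -0.0, -1.0]]
force: [0.1, -0.0, -1.1]
opening: 0.799
grasp_force: 30.0
```

Call:
play_rows([
  [[0, 0, 1, 0, 0, 0], [0, 0, 0.7, 0, 0, 0], [0, 0, 0, 0, 0, 0]],
])

```text
time_s: 32.15
position: [0.4989, 0.172, 0.0566]
tcp_rot: [[0.999, 0.052, 0.002], [0.052, -0.999, 0.0], [0.002, -0.0, -1.0]]
force: [-0.2, 0.5, 4.4]
opening: 0.803
grasp_force: 30.0
```

Call:
play_rows([
  [[0, 0, 0, 0, 0, 0], [0, 0, 0, 0, 0, 0], [0, 0, 0, 0, 0, 0]],
], fingers=0.78)

```text
time_s: 32.45
position: [0.4983, 0.1718, 0.0555]
tcp_rot: [[0.999, 0.052, -0.0], [0.052, -0.999, -0.0], [-0.0, -0.0, -1.0]]
force: [-0.2, 0.0, -0.4]
opening: 0.88
grasp_force: 0.0
```

Call:
play_rows([
  [[0, 0, -15, 0, 0, 0], [0, 0, -30, 0, 0, 0], [0, 0, -35, 0, 0, 0], [0, 0, -35, 0, 0, 0]],
])

```text
time_s: 32.85
position: [0.4979, 0.1717, 0.1713]
tcp_rot: [[0.999, 0.052, -0.002], [0.052, -0.999, -0.0], [-0.002, 0.0, -1.0]]
force: [-0.4, 0.2, -0.8]
opening: 0.889
grasp_force: 0.0
```

Run:
```python
from h import *
import c
c.meas('sq',[449,230],[326,178],.472,-.366,.06,.06,.048)
p=pp('top','carton_square_mid',[450,228],20,n=3);print('sq',p[1],atz(*p,.0265))
p=pp('side','carton_square_mid',[326,180],20,n=3);print('sq side',p[1],p[1] is not None and atz(*p,.0265))
plan([(.44,0,.175,0),(.472,-.366,.11,-2.8)],step=42)
```

```text
sq top [ 0.4699 -0.3639  5.8344  0.2669]
sq [449.6 229. ] [ 0.46770071 -0.36892911  0.0265    ]
sq side None False
t 34.4 pos [0.4984 0.1718 0.1707] yawx 2.97 tilt [ 1.e-04 -0.e+00 -1.e+00] q [ 6.9 28.1 99.9 -0.  52.  93.9] F [-0.1  0.4 -0. ] open 0.893 g 0.0
[[-13,34,-1,0,0,np.float64(-0.0)],[-14,33,-1,0,0,np.float64(-0.0)],[-13,34,-1,0,0,np.float64(-0.0)],[-14,34,0,0,0,np.float64(-0.0)],[-13,34,-1,0,0,np.float64(-0.0)]]
[[1,41,7,0,0,np.float64(0.005)],[2,40,7,0,0,np.float64(0.006)],[2,41,8,0,0,np.float64(0.005)],[2,41,7,0,0,np.float64(0.006)],[2,41,7,0,0,np.float64(0.005)]]
[[3,40,7,0,0,np.float64(0.006)],[3,41,7,0,0,np.float64(0.005)],[3,41,7,0,0,np.float64(0.005)],[3,40,8,0,0,np.float64(0.006)]]
end [ 472.3 -365.7  109.7] yaw+ -2.81
```

Call:
play_rows([
  [[-13, 34, -1, 0, 0, 0], [-14, 33, -1, 0, 0, 0], [-13, 34, -1, 0, 0, 0], [-14, 34, 0, 0, 0, 0], [-13, 34, -1, 0, 0, 0]],
], fingers=1)

```text
time_s: 34.9
position: [0.4396, -0.0016, 0.1747]
tcp_rot: [[0.999, 0.052, 0.0], [0.052, -0.999, -0.0], [0.0, 0.0, -1.0]]
force: [0.9, -1.2, 0.7]
opening: 1.002
grasp_force: 0.0
```

Call:
play_rows([
  [[1, 41, 7, 0, 0, 0.005], [2, 40, 7, 0, 0, 0.006], [2, 41, 8, 0, 0, 0.005], [2, 41, 7, 0, 0, 0.006], [2, 41, 7, 0, 0, 0.005]],
])

```text
time_s: 35.4
position: [0.4576, -0.2058, 0.1384]
tcp_rot: [[1.0, 0.024, 0.0], [0.024, -1.0, -0.0], [0.0, 0.0, -1.0]]
force: [1.1, 0.3, 0.3]
opening: 0.998
grasp_force: 0.0
```

Call:
play_rows([
  [[3, 40, 7, 0, 0, 0.005], [3, 41, 7, 0, 0, 0.005], [3, 41, 7, 0, 0, 0.005], [3, 40, 8, 0, 0, 0.006], [0, 0, 0, 0, 0, 0]],
])

```text
time_s: 35.9
position: [0.4733, -0.3721, 0.1091]
tcp_rot: [[1.0, -0.001, 0.003], [-0.001, -1.0, -0.005], [0.003, 0.005, -1.0]]
force: [-0.0, 0.4, 0.6]
opening: 0.999
grasp_force: 0.0
```

Run:
```python
from h import *
import c
s,R=st()
o=c.get('side',c.Q,[326,178]); 
if o: print(np.round(c.fit([o],.472,-.366,[-.2,0,.2],.06,.06,.0025,.0505),4))
p=bot.capture('side');im=cv2.resize(p['image'][140:220,290:390],None,fx=7,fy=7,interpolation=cv2.INTER_CUBIC)
def mk(X,c):
    q=((proj(p,[X])[0]-[290,140]+.5)*7).astype(int);cv2.circle(im,tuple(map(int,q)),3,c,1)
P=np.array(s['position'])
for d in(.0435,-.0435): mk(P+R[:,1]*d+R[:,2]*.014,(0,0,255))
for dx in(-.03,.03):
    for dy in(-.03,.03): mk([.471+dx,-.366+dy,.0505],(0,255,0))
cv2.imwrite('pics/c2.png',im)
```

```text
t 35.9 pos [ 0.4733 -0.3721  0.1091] yawx -0.04 tilt [ 0.0031 -0.0049 -1.    ] q [-48.8  37.9  91.7  -0.1  50.   41.3] F [-0.   0.4  0.6] open 0.999 g 0.0
[ 0.4717 -0.3749 -3.0387  0.256 ]
```

View pics/c2.png

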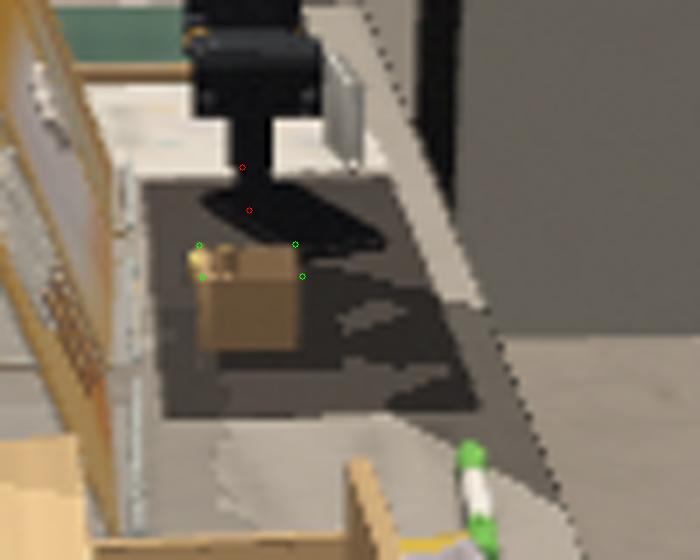

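The brown carton lies under the gripper at about (0.472, -0.366), so I descend and grip.

Call:
play_rows([
  [[0, -4, 20, 0, 0, 0], [0, 0, 20, 0, 0, 0], [0, 0, 20, 0, 0, 0], [0, 0, 13, 0, 0, 0], [0, 0, 0, 0, 0, 0]],
])

```text
time_s: 36.6
position: [0.4716, -0.3595, 0.0353]
tcp_rot: [[1.0, 0.005, -0.003], [0.005, -1.0, 0.003], [-0.003, -0.003, -1.0]]
force: [-0.4, 0.3, 0.1]
opening: 1.001
grasp_force: 0.0
```

Call:
play_rows([
  [[0, 0, 0, 0, 0, 0], [0, 0, 0, 0, 0, 0], [0, 0, 0, 0, 0, 0], [0, 0, 0, 0, 0, 0], [0, 0, 0, 0, 0, 0]],
], fingers=-0.3)

```text
time_s: 37.1
position: [0.473, -0.3627, 0.0376]
tcp_rot: [[1.0, 0.004, 0.002], [0.004, -1.0, -0.002], [0.002, 0.002, -1.0]]
force: [0.2, -0.1, 3.1]
opening: 0.688
grasp_force: 30.0
```

Call:
play_rows([
  [[0, 0, -5, 0, 0, 0], [0, 0, -15, 0, 0, 0], [0, 0, -35, 0, 0, 0], [0, 0, -40, 0, 0, 0], [0, 0, -40, 0, 0, 0]],
])

```text
time_s: 37.6
position: [0.4719, -0.361, 0.1735]
tcp_rot: [[1.0, 0.004, -0.001], [0.004, -1.0, 0.001], [-0.001, -0.001, -1.0]]
force: [0.4, -0.7, -0.3]
opening: 0.689
grasp_force: 30.0
```

Run:
```python
from h import *
plan([(.45,0,.175,0),(.507,.075,.175,2.8)],step=42)
```

```text
t 37.6 pos [ 0.4719 -0.361   0.1735] yawx 0.21 tilt [-8.0e-04  1.1e-03 -1.0e+00] q [-48.2  32.3  90.1   0.   57.7  41.6] F [ 0.4 -0.7 -0.3] open 0.689 g 30.0
[[-2,-40,0,0,0,np.float64(-0.0)],[-3,-40,0,0,0,np.float64(-0.0)],[-2,-40,0,0,0,np.float64(-0.0)],[-2,-40,0,0,0,np.float64(-0.0)],[-2,-41,-1,0,0,np.float64(-0.0)]]
[[-3,-40,0,0,0,np.float64(-0.0)],[-2,-40,0,0,0,np.float64(-0.0)],[-2,-40,0,0,0,np.float64(-0.0)],[-3,-40,0,0,0,np.float64(-0.0)],[19,-25,0,0,0,np.float64(-0.016)]]
[[20,-25,0,0,0,np.float64(-0.017)],[20,-24,0,0,0,np.float64(-0.016)]]
end [507.   75.1 175. ] yaw+ 2.81
```

Call:
play_rows([
  [[-2, -40, 0, 0, 0, 0], [-3, -40, 0, 0, 0, 0], [-2, -40, 0, 0, 0, 0], [-2, -40, 0, 0, 0, 0], [-2, -41, -1, 0, 0, 0]],
])

```text
time_s: 38.1
position: [0.46, -0.1591, 0.1735]
tcp_rot: [[1.0, 0.003, 0.0], [0.003, -1.0, -0.0], [0.0, 0.0, -1.0]]
force: [0.9, -0.5, -1.5]
opening: 0.689
grasp_force: 30.0
```

Call:
play_rows([
  [[-3, -40, 0, 0, 0, 0], [-2, -40, 0, 0, 0, 0], [-2, -40, 0, 0, 0, 0], [-3, -40, 0, 0, 0, 0], [19, -25, 0, 0, 0, -0.016]],
])

```text
time_s: 38.6
position: [0.4644, 0.0274, 0.1731]
tcp_rot: [[1.0, 0.022, -0.006], [0.022, -1.0, 0.001], [-0.006, -0.002, -1.0]]
force: [1.0, -0.7, -0.4]
opening: 0.686
grasp_force: 30.0
```

Call:
play_rows([
  [[20, -25, 0, 0, 0, -0.017], [20, -24, 0, 0, 0, -0.016], [0, 0, 0, 0, 0, 0], [0, 0, 0, 0, 0, 0], [0, 0, 0, 0, 0, 0]],
])

```text
time_s: 39.1
position: [0.5063, 0.074, 0.1728]
tcp_rot: [[0.999, 0.052, -0.001], [0.052, -0.999, -0.0], [-0.001, 0.0, -1.0]]
force: [-0.2, 0.2, -0.7]
opening: 0.687
grasp_force: 30.0
```

Call:
play_rows([
  [[0, 0, 30, 0, 0, 0], [0, 0, 35, 0, 0, 0], [0, 0, 30, 0, 0, 0], [0, 0, 18, 0, 0, 0], [0, 0, 5, 0, 0, 0]],
])

```text
time_s: 39.6
position: [0.5054, 0.0734, 0.053]
tcp_rot: [[0.999, 0.051, -0.005], [0.051, -0.999, 0.0], [-0.005, -0.001, -1.0]]
force: [-1.2, 0.3, 0.7]
opening: 0.686
grasp_force: 30.0
```

Call:
play_rows([
  [[0, 0, 2, 0, 0, 0], [0, 0, 2, 0, 0, 0], [0, 0, 0, 0, 0, 0]],
])

```text
time_s: 39.9
position: [0.5081, 0.0742, 0.0515]
tcp_rot: [[0.999, 0.052, 0.002], [0.052, -0.999, -0.0], [0.002, 0.0, -1.0]]
force: [-0.4, 0.6, -0.4]
opening: 0.69
grasp_force: 30.0
```

Call:
play_rows([
  [[0, 0, 1, 0, 0, 0], [0, 0, 0.7, 0, 0, 0], [0, 0, 0, 0, 0, 0]],
])

```text
time_s: 40.2
position: [0.5081, 0.0744, 0.0501]
tcp_rot: [[0.999, 0.053, 0.002], [0.053, -0.999, -0.0], [0.002, 0.0, -1.0]]
force: [-1.6, 0.1, 5.7]
opening: 0.689
grasp_force: 30.0
```

Call:
play_rows([
  [[0, 0, 0, 0, 0, 0], [0, 0, 0, 0, 0, 0], [0, 0, 0, 0, 0, 0]],
], fingers=0.56)

```text
time_s: 40.5
position: [0.5076, 0.0745, 0.049]
tcp_rot: [[0.999, 0.053, 0.0], [0.053, -0.999, -0.0], [0.0, 0.0, -1.0]]
force: [0.0, -0.6, 0.3]
opening: 0.775
grasp_force: 0.0
```

Call:
play_rows([
  [[0, 0, -15, 0, 0, 0], [0, 0, -35, 0, 0, 0], [0, 0, -40, 0, 0, 0], [0, 0, -40, 0, 0, 0], [0, 0, -30, 0, 0, 0]],
])

```text
time_s: 41.0
position: [0.508, 0.0744, 0.2112]
tcp_rot: [[0.999, 0.053, 0.002], [0.053, -0.999, -0.0], [0.002, 0.0, -1.0]]
force: [1.3, 0.5, 1.2]
opening: 0.781
grasp_force: 0.0
```

Call:
play_rows([
  [[-25, 30, 0, 0, 0, -0.1], [-25, 40, 0, 0, 0, -0.1], [-20, 40, 0, 0, 0, -0.1], [-10, 40, 0, 0, 0, -0.1], [0, 0, 0, 0, 0, 0]],
])

```text
time_s: 41.5
position: [0.462, -0.0897, 0.2094]
tcp_rot: [[0.901, 0.434, 0.003], [0.434, -0.901, -0.003], [0.002, 0.004, -1.0]]
force: [0.3, 0.8, 1.2]
opening: 0.777
grasp_force: 0.0
```

Run:
```python
from h import *
st()
p=bot.capture('side');a=cv2.resize(p['image'][180:270,250:350],(500,450),interpolation=cv2.INTER_CUBIC)
t=bot.capture('top');b=cv2.resize(t['image'][150:250,240:340],(300,300),interpolation=cv2.INTER_CUBIC)
o=np.zeros((450,800,3),np.uint8);o[:,:500]=a;o[:300,500:]=b;cv2.imwrite('pics/d2.png',o)
```

```text
t 41.5 pos [ 0.462  -0.0897  0.2094] yawx 25.7 tilt [ 0.0032 -0.0028 -1.    ] q [-2.460e+01  2.070e+01  1.055e+02 -1.000e-01  5.350e+01  3.980e+01] F [0.3 0.8 1.2] open 0.777 g 0.0
```

View pics/d2.png

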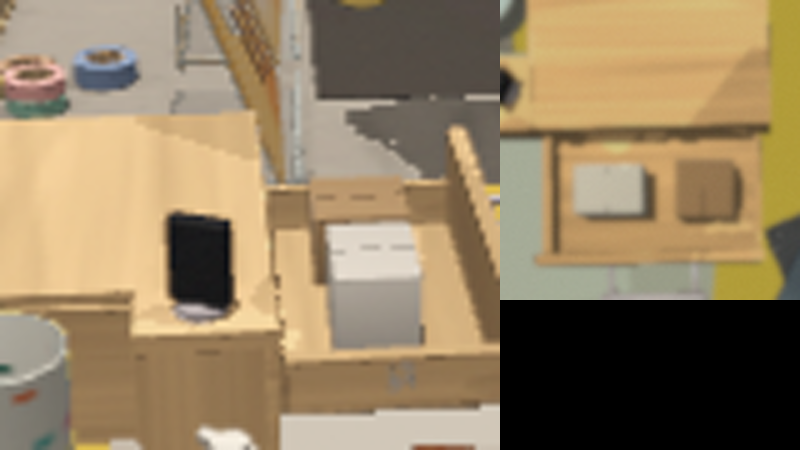

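Both cartons stand upright in the drawer and the mat is empty. Next I regrip the handle and push the drawer shut.

Run:
```python
from h import *
plan([(.45,.03,.20,33),(.3935,.1205,.12,34)],step=40)
```

```text
t 41.6 pos [ 0.4604 -0.0857  0.2088] yawx 25.75 tilt [-5.e-04  6.e-04 -1.e+00] q [-24.3  20.7 105.7   0.   53.7  40. ] F [0.4 0.7 0.9] open 0.779 g 0.0
[[10,-27,2,0,0,np.float64(-0.144)],[14,-26,2,0,0,np.float64(-0.144)],[18,-23,3,0,0,np.float64(-0.144)],[20,-20,2,0,0,np.float64(-0.144)],[10,-19,16,0,0,np.float64(-0.119)]]
[[12,-18,16,0,0,np.float64(-0.118)],[13,-16,16,0,0,np.float64(-0.119)],[16,-15,16,0,0,np.float64(-0.119)],[17,-12,16,0,0,np.float64(-0.118)]]
end [393.5 120.  119.9] yaw+ 66.98
```

Call:
play_rows([
  [[10, -27, 2, 0, 0, -0.144], [14, -26, 2, 0, 0, -0.144], [18, -23, 3, 0, 0, -0.144], [20, -20, 2, 0, 0, -0.144], [10, -19, 16, 0, 0, -0.119]],
], fingers=-0.42)

```text
time_s: 42.1
position: [0.4397, 0.0516, 0.1848]
tcp_rot: [[0.403, 0.915, 0.004], [0.915, -0.403, 0.0], [0.002, 0.004, -1.0]]
force: [-0.4, -0.3, -0.7]
opening: 0.412
grasp_force: 0.0
```

Call:
play_rows([
  [[12, -18, 16, 0, 0, -0.118], [13, -16, 16, 0, 0, -0.119], [16, -15, 16, 0, 0, -0.119], [17, -12, 16, 0, 0, -0.118], [0, 0, 0, 0, 0, 0]],
])

```text
time_s: 42.6
position: [0.3885, 0.123, 0.1184]
tcp_rot: [[-0.056, 0.998, -0.008], [0.998, 0.056, 0.0], [0.001, -0.008, -1.0]]
force: [0.0, 0.9, 0.2]
opening: 0.289
grasp_force: 0.0
```

Call:
play_rows([
  [[0, 0, 0, 0, 0, 0], [0, 0, 0, 0, 0, 0], [0, 0, 0, 0, 0, 0]],
])

```text
time_s: 42.9
position: [0.3943, 0.1203, 0.1206]
tcp_rot: [[-0.05, 0.999, 0.002], [0.999, 0.05, 0.0], [-0.0, 0.002, -1.0]]
force: [0.5, 0.5, 0.0]
opening: 0.292
grasp_force: 0.0
```

Call:
play_rows([
  [[0, -1, 20, 0, 0, 0], [0, 0, 20, 0, 0, 0], [0, 0, 15, 0, 0, 0], [0, 0, 8, 0, 0, 0], [0, 0, 0, 0, 0, 0]],
])

```text
time_s: 43.4
position: [0.3923, 0.1201, 0.0565]
tcp_rot: [[-0.05, 0.999, -0.001], [0.999, 0.05, -0.0], [0.0, -0.001, -1.0]]
force: [0.5, -0.1, -0.2]
opening: 0.286
grasp_force: 0.0
```

Call:
play_rows([
  [[0, 0, 0, 0, 0, 0], [0, 0, 0, 0, 0, 0], [0, 0, 0, 0, 0, 0], [0, 0, 0, 0, 0, 0]],
], fingers=-1)

```text
time_s: 43.8
position: [0.3926, 0.1205, 0.0576]
tcp_rot: [[-0.051, 0.999, 0.002], [0.999, 0.051, -0.0], [-0.0, 0.002, -1.0]]
force: [-1.0, 0.2, 4.5]
opening: 0.113
grasp_force: 30.0
```

Call:
play_rows([
  [[0, 5, 0, 0, 0, 0], [0, 10, 0, 0, 0, 0], [0, 14, 0, 0, 0, 0], [0, 14, 0, 0, 0, 0], [0, 14, 0, 0, 0, 0]],
])

```text
time_s: 44.3
position: [0.4481, 0.1233, 0.0576]
tcp_rot: [[-0.051, 0.999, -0.003], [0.999, 0.051, -0.0], [-0.0, -0.003, -1.0]]
force: [-3.0, -1.9, 5.6]
opening: 0.115
grasp_force: 30.0
```

Call:
play_rows([
  [[0, 14, 0, 0, 0, 0], [0, 14, 0, 0, 0, 0], [0, 14, 0, 0, 0, 0], [0, 12, 0, 0, 0, 0], [0, 6, 0, 0, 0, 0]],
])

```text
time_s: 44.8
position: [0.5098, 0.1264, 0.0575]
tcp_rot: [[-0.051, 0.999, 0.001], [0.999, 0.051, -0.0], [-0.0, 0.001, -1.0]]
force: [-1.6, -1.6, 6.3]
opening: 0.113
grasp_force: 30.0
```

Call:
play_rows([
  [[0, 4, 0, 0, 0, 0], [0, 3, 0, 0, 0, 0], [0, 2, 0, 0, 0, 0], [0, 0, 0, 0, 0, 0], [0, 0, 0, 0, 0, 0]],
])

```text
time_s: 45.3
position: [0.5173, 0.1268, 0.0576]
tcp_rot: [[-0.051, 0.999, -0.001], [0.999, 0.051, -0.0], [-0.0, -0.001, -1.0]]
force: [-1.5, -1.1, 6.1]
opening: 0.111
grasp_force: 30.0
```

Call:
play_rows([
  [[0, 2, 0, 0, 0, 0], [0, 2, 0, 0, 0, 0], [0, 0, 0, 0, 0, 0], [0, 0, 0, 0, 0, 0]],
])

```text
time_s: 45.7
position: [0.5174, 0.1268, 0.0575]
tcp_rot: [[-0.052, 0.999, -0.009], [0.999, 0.052, -0.001], [-0.0, -0.009, -1.0]]
force: [-7.5, -2.1, 12.9]
opening: 0.116
grasp_force: 30.0
```

Call:
play_rows([
  [[0, 0, 0, 0, 0, 0], [0, 0, 0, 0, 0, 0], [0, 0, 0, 0, 0, 0]],
], fingers=-0.42)

```text
time_s: 46.0
position: [0.5226, 0.1272, 0.0569]
tcp_rot: [[-0.051, 0.999, 0.001], [0.999, 0.051, 0.0], [0.0, 0.001, -1.0]]
force: [0.3, -0.4, 0.3]
opening: 0.261
grasp_force: 0.0
```

Call:
play_rows([
  [[0, -3, -15, 0, 0, 0], [0, 0, -35, 0, 0, 0], [0, 0, -40, 0, 0, 0], [0, 0, -35, 0, 0, 0], [0, 0, 0, 0, 0, 0]],
])

```text
time_s: 46.5
position: [0.5227, 0.1273, 0.1877]
tcp_rot: [[-0.051, 0.999, 0.012], [0.999, 0.051, 0.001], [-0.0, 0.012, -1.0]]
force: [1.5, -0.4, -0.2]
opening: 0.286
grasp_force: 0.0
```

Run:
```python
from h import *
plan([(.5968,.279,.195,69)],step=40)
```

```text
t 46.5 pos [0.5227 0.1273 0.1877] yawx 92.93 tilt [ 1.240e-02  6.000e-04 -9.999e-01] q [ 1.8 27.1 98.   0.  54.2 -1.2] F [ 1.5 -0.4 -0.2] open 0.286 g 0.0
[[16,9,-1,0,0,np.float64(-0.134)],[15,11,0,0,0,np.float64(-0.134)],[14,14,-1,0,0,np.float64(-0.133)],[11,14,-1,0,0,np.float64(-0.134)],[10,17,0,0,0,np.float64(-0.134)]]
[[7,17,-1,0,0,np.float64(-0.134)],[5,18,0,0,0,np.float64(-0.134)],[2,19,-1,0,0,np.float64(-0.133)],[0,18,-1,0,0,np.float64(-0.134)]]
end [597.  278.4 195.4] yaw+ 68.98
```

Call:
play_rows([
  [[16, 9, -1, 0, 0, -0.134], [15, 11, 0, 0, 0, -0.134], [14, 14, -1, 0, 0, -0.133], [11, 14, -1, 0, 0, -0.134], [10, 17, 0, 0, 0, -0.134]],
], fingers=-0.2)

```text
time_s: 47.0
position: [0.5604, 0.2122, 0.1849]
tcp_rot: [[-0.663, 0.748, -0.001], [0.748, 0.663, -0.0], [0.0, -0.001, -1.0]]
force: [0.2, 0.4, -0.4]
opening: 0.403
grasp_force: 0.0
```

Call:
play_rows([
  [[7, 17, -1, 0, 0, -0.134], [5, 18, 0, 0, 0, -0.134], [2, 19, -1, 0, 0, -0.133], [0, 18, -1, 0, 0, -0.134], [0, 0, 0, 0, 0, 0]],
])

```text
time_s: 47.5
position: [0.5939, 0.2798, 0.1878]
tcp_rot: [[-0.951, 0.309, 0.001], [0.309, 0.951, 0.001], [-0.001, 0.001, -1.0]]
force: [-0.3, -0.8, 0.1]
opening: 0.402
grasp_force: 0.0
```

Call:
play_rows([
  [[0, 0, 0, 0, 0, 0], [0, 0, 0, 0, 0, 0], [0, 0, 0, 0, 0, 0]],
])

```text
time_s: 47.8
position: [0.5928, 0.2772, 0.1878]
tcp_rot: [[-0.95, 0.312, -0.001], [0.312, 0.95, -0.0], [0.001, -0.001, -1.0]]
force: [-0.5, -0.9, 0.5]
opening: 0.399
grasp_force: 0.0
```

Run:
```python
from h import *
s,R=st()
p=bot.capture('side');im=cv2.resize(p['image'][180:260,245:345],None,fx=6,fy=6,interpolation=cv2.INTER_CUBIC)
cv2.imwrite('pics/k5.png',im)
plan([(.5968,.279,.15,0)],rd=1)
```

```text
t 47.8 pos [0.5928 0.2772 0.1878] yawx 161.79 tilt [-1.e-03 -4.e-04 -1.e+00] q [ 15.3  35.6  80.2  -0.   64.3 -56.5] F [-0.5 -0.9  0.5] open 0.399 g 0.0
t 47.85 pos [0.593  0.2772 0.1879] yawx 161.81 tilt [-6.e-04 -3.e-04 -1.e+00] q [ 15.3  35.6  80.2  -0.   64.3 -56.5] F [ 1.  -0.1 -0.3] open 0.401 g 0.0
[[-3.1,2.9,37.9,0,0,np.float64(-0.0)]]
end [596.8 279.  150. ] yaw+ 0.0
```

View pics/k5.png

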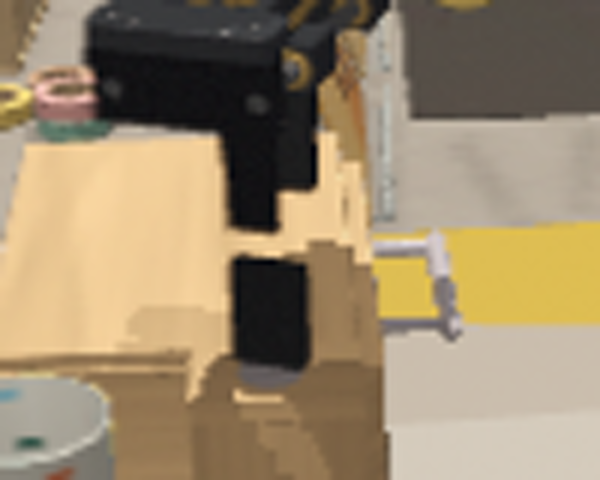

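The drawer is shut and the key is in place. The open fingers are above the key, so I shift a few mm, descend and grip.

Call:
play_rows([
  [[-3, 2.5, 15, 0, 0, 0], [0, 0, 20, 0, 0, 0], [0, 0, 20, 0, 0, 0], [0, 0, 9.5, 0, 0, 0], [0, 0, 0, 0, 0, 0]],
])

```text
time_s: 48.35
position: [0.5957, 0.279, 0.121]
tcp_rot: [[-0.95, 0.311, -0.004], [0.311, 0.95, -0.001], [0.004, -0.003, -1.0]]
force: [-0.4, -0.6, -0.2]
opening: 0.403
grasp_force: 0.0
```

Call:
play_rows([
  [[0, 0, 0, 0, 0, 0], [0, 0, 0, 0, 0, 0], [0, 0, 0, 0, 0, 0], [0, 0, 0, 0, 0, 0]],
], fingers=-1)

```text
time_s: 48.75
position: [0.5968, 0.2772, 0.1245]
tcp_rot: [[-0.951, 0.309, -0.001], [0.309, 0.951, -0.005], [-0.001, -0.005, -1.0]]
force: [-1.6, -7.8, 5.0]
opening: 0.135
grasp_force: 30.0
```

```bash
python3 -c "
from h import *
s,R=st();print(s['moment'])"
```

```text
t 48.75 pos [0.5968 0.2772 0.1245] yawx 162.01 tilt [-6.0e-04 -5.3e-03 -1.0e+00] q [ 15.3  40.3  82.2  -0.3  57.6 -56.5] F [-1.6 -7.8  5. ] open 0.135 g 30.0
[-1.13176492 -0.0300781  -0.08216993]
```

Call:
play_rows([
  [[-0.4, -1.2, 0, 0, 0, 0], [0, 0, 0, 0, 0, 0.1], [0, 0, 0, 0, 0, 0.13], [0, 0, 0, 0, 0, 0.13], [0, 0, 0, 0, 0, 0.13]],
])

```text
time_s: 49.25
position: [0.5967, 0.2768, 0.1245]
tcp_rot: [[-0.689, 0.724, -0.0], [0.724, 0.689, -0.003], [-0.002, -0.002, -1.0]]
force: [-1.7, -4.4, 4.3]
opening: 0.133
grasp_force: 30.0
```

Call:
play_rows([
  [[0, 0, 0, 0, 0, 0.13], [0, 0, 0, 0, 0, 0.13], [0, 0, 0, 0, 0, 0.13], [0, 0, 0, 0, 0, 0.13], [0, 0, 0, 0, 0, 0.13]],
])

```text
time_s: 49.75
position: [0.5969, 0.2768, 0.1245]
tcp_rot: [[-0.111, 0.994, 0.0], [0.994, 0.111, -0.003], [-0.003, -0.0, -1.0]]
force: [-1.3, -5.2, 3.4]
opening: 0.135
grasp_force: 30.0
```

Call:
play_rows([
  [[0, 0, 0, 0, 0, 0.06], [0, 0, 0, 0, 0, 0], [0, 0, 0, 0, 0, 0]],
])

```text
time_s: 50.05
position: [0.597, 0.2769, 0.1245]
tcp_rot: [[-0.057, 0.998, 0.0], [0.998, 0.057, -0.003], [-0.003, -0.0, -1.0]]
force: [-0.5, -5.7, 4.8]
opening: 0.136
grasp_force: 30.0
```

```bash
python3 -c "
from h import *
s,R=st();print(s['moment'])"
```

```text
t 50.05 pos [0.597  0.2769 0.1245] yawx 93.26 tilt [ 1.0e-04 -2.6e-03 -1.0e+00] q [15.2 40.3 82.3 -0.2 57.5 12.1] F [-0.5 -5.7  4.8] open 0.136 g 30.0
[-1.08897954  0.17220771  0.04241513]
```

Call:
play_rows([
  [[0, 0, 0, 0, 0, 0.04], [0, 0, 0, 0, 0, 0.04], [0, 0, 0, 0, 0, 0]],
])

```text
time_s: 50.35
position: [0.597, 0.2769, 0.1245]
tcp_rot: [[0.024, 1.0, 0.0], [1.0, -0.024, -0.003], [-0.003, 0.0, -1.0]]
force: [-1.4, -5.9, 5.2]
opening: 0.138
grasp_force: 30.0
```

```bash
python3 -c "
from h import *
s,R=st();print(s['moment'])"
```

```text
t 50.35 pos [0.597  0.2769 0.1245] yawx 88.65 tilt [ 1.0e-04 -2.6e-03 -1.0e+00] q [15.2 40.3 82.3 -0.2 57.5 16.7] F [-1.4 -5.9  5.2] open 0.138 g 30.0
[-1.1037908   0.15926121  0.06401553]
```

Call:
play_rows([
  [[0, 0, 0, 0, 0, 0.04], [0, 0, 0, 0, 0, 0.04], [0, 0, 0, 0, 0, 0]],
])

```text
time_s: 50.65
position: [0.597, 0.2768, 0.1245]
tcp_rot: [[0.103, 0.995, 0.0], [0.995, -0.103, -0.003], [-0.003, 0.0, -1.0]]
force: [-1.2, -5.4, 4.7]
opening: 0.137
grasp_force: 30.0
```

```bash
python3 -c "
from h import *
s,R=st();print(s['moment'])"
```

```text
t 50.65 pos [0.597  0.2768 0.1245] yawx 84.12 tilt [ 2.0e-04 -2.9e-03 -1.0e+00] q [15.2 40.3 82.3 -0.2 57.5 21.2] F [-1.2 -5.4  4.7] open 0.137 g 30.0
[-1.11420122  0.17907303  0.26267619]
```

Call:
play_rows([
  [[0, 0, 0, 0, 0, -0.06], [-1, 0, 0, 0, 0, -0.06], [0, 0, 0, 0, 0, 0]],
])

```text
time_s: 50.95
position: [0.5975, 0.2767, 0.1244]
tcp_rot: [[-0.016, 1.0, 0.001], [1.0, 0.016, -0.001], [-0.001, 0.001, -1.0]]
force: [-1.1, -3.8, 5.4]
opening: 0.133
grasp_force: 30.0
```

```bash
python3 -c "
from h import *
s,R=st();print(s['moment'])"
```

```text
t 50.95 pos [0.5975 0.2767 0.1244] yawx 90.91 tilt [ 1.5e-03 -6.0e-04 -1.0e+00] q [15.2 40.3 82.3 -0.1 57.4 14.3] F [-1.1 -3.8  5.4] open 0.133 g 30.0
[-0.76159881 -0.00762408 -0.02629828]
```

Moment is near zero, so the key sits free in the play and the barrel is at its stop. I lift it slowly.

Call:
play_rows([
  [[-0.5, 0, -3, 0, 0, 0], [0, 0, -4, 0, 0, 0], [0, 0, -5, 0, 0, 0], [0, 0, -6, 0, 0, 0], [0, 0, -6, 0, 0, 0]],
])

```text
time_s: 51.45
position: [0.5969, 0.2773, 0.148]
tcp_rot: [[-0.015, 1.0, 0.0], [1.0, 0.015, 0.001], [0.001, 0.0, -1.0]]
force: [0.1, -0.1, -0.5]
opening: 0.134
grasp_force: 30.0
```

Call:
play_rows([
  [[0, 0, -10, 0, 0, 0], [0, 0, -15, 0, 0, 0], [0, 0, -15, 0, 0, 0], [0, 0, -10, 0, 0, 0], [0, 0, 0, 0, 0, 0]],
])

```text
time_s: 51.95
position: [0.5983, 0.2773, 0.2003]
tcp_rot: [[-0.015, 1.0, 0.005], [1.0, 0.015, 0.002], [0.002, 0.005, -1.0]]
force: [0.1, 0.2, -0.0]
opening: 0.138
grasp_force: 30.0
```

Run:
```python
from h import *
plan([(.4617,.3568,.19,80.6)],step=40)
p=bot.capture('side');im=cv2.resize(p['image'][180:270,245:345],None,fx=6,fy=6,interpolation=cv2.INTER_CUBIC)
cv2.imwrite('pics/k6.png',im)
```

```text
t 51.95 pos [0.5983 0.2773 0.2003] yawx 90.86 tilt [ 0.005   0.0016 -1.    ] q [15.2 35.  79.1  0.  65.6 14.3] F [ 0.1  0.2 -0. ] open 0.138 g 30.0
[[8,-14,1,0,0,np.float64(-0.141)],[10,-12,1,0,0,np.float64(-0.14)],[12,-11,1,0,0,np.float64(-0.141)],[13,-9,1,0,0,np.float64(-0.141)],[14,-7,1,0,0,np.float64(-0.14)]]
[[15,-5,1,0,0,np.float64(-0.141)],[15,-3,1,0,0,np.float64(-0.141)],[16,-1,1,0,0,np.float64(-0.14)],[16,2,1,0,0,np.float64(-0.141)],[15,4,1,0,0,np.float64(-0.141)]]
end [461.8 357.3 190.3] yaw+ 80.62
```

View pics/k6.png

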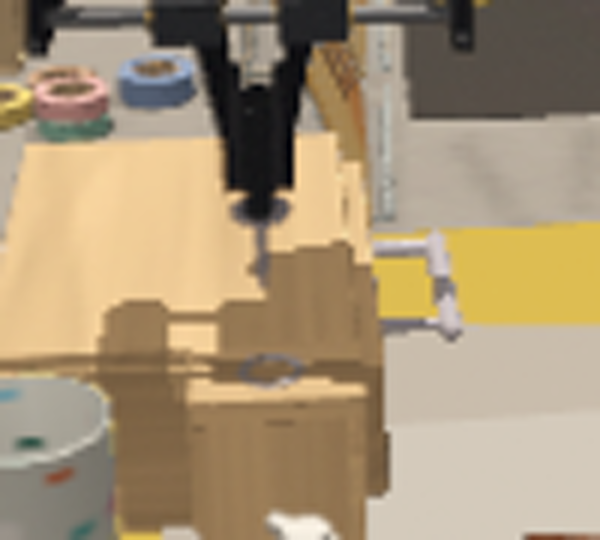

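The key is out of the lock and held upright. Its grip shifted about 1.4 mm along tool x, so I correct for that at the stand.

Call:
play_rows([
  [[8, -14, 1, 0, 0, -0.141], [10, -12, 1, 0, 0, -0.14], [12, -11, 1, 0, 0, -0.141], [13, -9, 1, 0, 0, -0.141], [14, -7, 1, 0, 0, -0.14]],
])

```text
time_s: 52.5
position: [0.5271, 0.3168, 0.1915]
tcp_rot: [[-0.662, 0.749, -0.002], [0.749, 0.662, -0.001], [0.001, -0.002, -1.0]]
force: [0.4, -0.2, -1.1]
opening: 0.133
grasp_force: 30.0
```

Call:
play_rows([
  [[15, -5, 1, 0, 0, -0.141], [15, -3, 1, 0, 0, -0.141], [16, -1, 1, 0, 0, -0.14], [16, 2, 1, 0, 0, -0.141], [15, 4, 1, 0, 0, -0.141]],
])

```text
time_s: 53.0
position: [0.4592, 0.3567, 0.1867]
tcp_rot: [[-0.99, 0.143, -0.002], [0.143, 0.99, -0.001], [0.002, -0.001, -1.0]]
force: [0.7, 0.3, -0.5]
opening: 0.136
grasp_force: 30.0
```

Call:
play_rows([
  [[0, 0, 20, 0, 0, 0], [0, 0, 30, 0, 0, 0], [0, 0, 20, 0, 0, 0], [0, 0, 0, 0, 0, 0], [0, 0, 0, 0, 0, 0]],
])

```text
time_s: 53.5
position: [0.4601, 0.3565, 0.1171]
tcp_rot: [[-0.989, 0.148, -0.001], [0.148, 0.989, -0.001], [0.001, -0.001, -1.0]]
force: [-0.3, -0.6, 0.3]
opening: 0.136
grasp_force: 30.0
```

Run:
```python
from h import *
plan([(.4631,.3566,.105,0)],rd=1)
```

```text
t 53.5 pos [0.4601 0.3565 0.1171] yawx 171.47 tilt [-1.3e-03 -6.0e-04 -1.0e+00] q [ 26.8  36.2  94.2   0.   49.8 -54.7] F [-0.3 -0.6  0.3] open 0.136 g 30.0
[[-3.0,0.5,12.1,0,0,np.float64(-0.0)]]
end [463.1 356.6 105. ] yaw+ 0.0
```

Call:
play_rows([
  [[-3, 0.5, 4, 0, 0, 0], [0, 0, 4, 0, 0, 0], [0, 0, 3, 0, 0, 0], [0, 0, 2, 0, 0, 0], [0, 0, 0, 0, 0, 0]],
])

```text
time_s: 54.0
position: [0.4632, 0.3566, 0.1043]
tcp_rot: [[-0.989, 0.148, -0.0], [0.148, 0.989, -0.0], [0.0, -0.0, -1.0]]
force: [0.3, -0.2, -1.7]
opening: 0.135
grasp_force: 30.0
```

Call:
play_rows([
  [[0, 0, 1.5, 0, 0, 0], [0, 0, 1.5, 0, 0, 0], [0, 0, 1.5, 0, 0, 0], [0, 0, 1.5, 0, 0, 0], [0, 0, 0, 0, 0, 0]],
])

```text
time_s: 54.5
position: [0.4632, 0.3567, 0.0982]
tcp_rot: [[-0.989, 0.148, -0.0], [0.148, 0.989, -0.0], [0.0, -0.0, -1.0]]
force: [0.4, -0.2, -0.5]
opening: 0.135
grasp_force: 30.0
```

Tip is about 3 mm into the slot with no force, so I continue down.

Call:
play_rows([
  [[0, 0, 2, 0, 0, 0], [0, 0, 3, 0, 0, 0], [0, 0, 3, 0, 0, 0], [0, 0, 0, 0, 0, 0]],
])

```text
time_s: 54.9
position: [0.463, 0.3565, 0.0899]
tcp_rot: [[-0.989, 0.148, -0.001], [0.148, 0.989, -0.001], [0.001, -0.001, -1.0]]
force: [-0.1, 0.8, -0.7]
opening: 0.136
grasp_force: 30.0
```

Call:
play_rows([
  [[0, 0, 4, 0, 0, 0], [0, 0, 4, 0, 0, 0], [0, 0, 4, 0, 0, 0], [0, 0, 4, 0, 0, 0], [0, 0, 0, 0, 0, 0]],
])

```text
time_s: 55.4
position: [0.4629, 0.3565, 0.0737]
tcp_rot: [[-0.989, 0.148, -0.001], [0.148, 0.989, -0.001], [0.001, -0.001, -1.0]]
force: [-0.8, 1.4, -0.4]
opening: 0.135
grasp_force: 30.0
```

Call:
play_rows([
  [[0, 0, 2, 0, 0, 0], [0, 0, 1.5, 0, 0, 0], [0, 0, 1, 0, 0, 0], [0, 0, 0, 0, 0, 0]],
])

```text
time_s: 55.8
position: [0.4633, 0.3567, 0.0699]
tcp_rot: [[-0.989, 0.148, -0.0], [0.148, 0.989, -0.0], [0.0, -0.0, -1.0]]
force: [-0.0, 0.5, -0.8]
opening: 0.132
grasp_force: 30.0
```

Call:
play_rows([
  [[0, 0, 0.7, 0, 0, 0], [0, 0, 0.7, 0, 0, 0], [0, 0, 0.7, 0, 0, 0], [0, 0, 0, 0, 0, 0]],
])

```text
time_s: 56.2
position: [0.4635, 0.3568, 0.0694]
tcp_rot: [[-0.989, 0.148, 0.001], [0.148, 0.989, 0.0], [-0.001, 0.0, -1.0]]
force: [-1.8, -1.0, 8.2]
opening: 0.134
grasp_force: 30.0
```

The key is seated: the upward force rose to 8 N at z 0.0694, where 0.0695 was expected. I release and retreat.

Call:
play_rows([
  [[0, 0, 0, 0, 0, 0], [0, 0, 0, 0, 0, 0], [0, 0, 0, 0, 0, 0], [0, 0, 0, 0, 0, 0]],
], fingers=-0.2)

```text
time_s: 56.6
position: [0.4633, 0.3567, 0.0676]
tcp_rot: [[-0.989, 0.148, -0.0], [0.148, 0.989, -0.0], [0.0, -0.0, -1.0]]
force: [0.0, 0.6, 0.5]
opening: 0.37
grasp_force: 0.0
```

Call:
play_rows([
  [[0, 0, -10, 0, 0, 0], [0, 0, -25, 0, 0, 0], [0, 0, -35, 0, 0, 0], [0, 0, -40, 0, 0, 0], [0, 0, -40, 0, 0, 0]],
])

```text
time_s: 57.1
position: [0.463, 0.3566, 0.2197]
tcp_rot: [[-0.989, 0.148, -0.0], [0.148, 0.989, -0.0], [0.0, -0.0, -1.0]]
force: [0.5, 0.1, 0.3]
opening: 0.399
grasp_force: 0.0
```

Call:
play_rows([
  [[0, -35, 0, 0, 0, 0], [0, -40, 0, 0, 0, 0], [0, -40, 0, 0, 0, 0], [0, -40, 0, 0, 0, 0], [0, 0, 0, 0, 0, 0]],
])

```text
time_s: 57.6
position: [0.4389, 0.1999, 0.2183]
tcp_rot: [[-0.988, 0.152, -0.002], [0.152, 0.988, -0.002], [0.002, -0.002, -1.0]]
force: [0.2, -0.1, 0.3]
opening: 0.402
grasp_force: 0.0
```

Run:
```python
from h import *
from fit import sil
st()
for q,X in(('key_grip',[.4625,.357,.072]),('key_collar',[.4625,.357,.04]),('drawer_handle',[.517,.1265,.062]),('pump_bottle',[.5778,.4327,0])):
    for cam in('side','top'):
        a=pp(cam,q,n=2);print(q,cam,a[1],np.round(proj(a[0],[X])[0],1))
```

```text
t 57.6 pos [0.4389 0.1999 0.2183] yawx 171.23 tilt [-0.002  -0.0017 -1.    ] q [ 1.120e+01  2.090e+01  1.032e+02 -1.000e-01  5.610e+01 -7.000e+01] F [ 0.2 -0.1  0.3] open 0.402 g 0.0
key_grip side [345.   265.95] [343.7 264.3]
key_grip top None [214.5 223.9]
key_collar side [344.1 275.1] [343.3 275.4]
key_collar top None [217.  224.4]
drawer_handle side [318. 227.] [318.3 226.1]
drawer_handle top [293.1  208.35] [291.  208.3]
pump_bottle side [295.85 308.35] [296.6 309.5]
pump_bottle top [198.  189.6] [198.2 188.7]
```

```bash
python3 -c "
from h import *
print(bot.hand_in())"
```

```text
the job is handed in; nothing more can be done
None
```

The job is handed in, with no verdict returned: both cartons stand upright in the shut drawer, the key was turned back to its stop and is fully down in its stand, and the pump bottle is still standing.

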